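# Level the specimen stage by touch and lay its plate on

### The arm

A 6-joint arm with a two-finger parallel gripper is mounted at the origin on the work surface. World frame = base frame: x ahead of the robot, y to its left, z up, the work surface at z = 0. Lengths are in m, angles in rad, forces in N, time in s.
With the tool pointing down it reaches from about 0.375 to 0.9 m from the base axis. Payload 3.1 kg.
Tool frame: the origin (TCP) lies at the very end of the fingers, on their centre line; the grasp point (between the pads) lies 19 mm behind it (manip.grasp_offset is the distance from the TCP to the grasp point, in m); y points along the fingers, z is the direction in which the jaws open and shut, and the axes are right-handed (so a half turn about y gives the same grasp; the last joint's range is limited). The gripper opens to 85 mm and grips with 20 to 120 N. Pads are 22 mm wide; open, the fingers measure 114 mm over their backs; the gripper's body (76 mm by 85 mm) begins 54 mm behind the grasp point. The pads swing forward as they close: fully open they stand 13 mm farther back than shut.
Start: joints at [-0.178, 0.527, 1.433, -0, 1.181, -0.178], TCP at [0.625, 0, 0.204] pointing down, gripper open.
Joint ranges: [-3.08, 3.08], [-0.75, 2.2], [0.22, 2.44], [-1.43, 4.57], [0, 2.65], [-2.85, 2.85]. Speed limits (rad/s): [2.79, 2.79, 3.14, 3.14, 3.14, 3.14].

### API

Orientations are given as a unit quaternion [x, y, z, w].
In Python, from station import manip gives the robot as it stands.
- The arm moves only by the tool apply_moves, never from a script. Its argument "motion" is a list of rows, each a list of 5 numbers: the finger opening in mm, from 0 to 85.4, then the shift along the tool's x, y, z in units of 30 mm (1.0 is 30 mm), then the turn about the tool's y in units of 10 degrees (1.0 is 10 degrees). In form: [[fingers, x, y, z, twist], ...]. A call has 1 to 12 rows; each row is the pose to reach, as a shift and turn from the pose commanded when the call began, along the tool's axes at that moment; what a row does not reach only later rows make up. A row lasts 1/8 s, in which the tool goes at most 62.5 mm and 10.7 degrees, less where a joint would pass 70% of its speed; a pose out of reach is approached as far as the arm can. A call with a gripper value outside its range is refused whole. The fingers move at their own pace and stop on an object; "squeeze" is the grip in N (left out, the last holds). Time passes only in rows, so rows that repeat a pose let the fingers close. It gives the time, the measured TCP pose, the force and the opening at its end, in the units of the state.
- manip.sense(): the state, without advancing time (a new reading comes with each control period).
- manip.snapshot(name): name is "scene" or "side" or "wrist"; returns the picture (400x640x3 uint8, red, green, blue); there is no depth.
- manip.get_calibration(name): a dict with "intrinsics" (3x3 intrinsics, pixels), "extrinsics" (4x4, takes a point from camera to world coordinates). Camera axes: x right, y up, looking along -z (the intrinsics and any distortion apply to the point x, -y, -z); pixel columns grow to the right and rows downward; lengths in m; the calibration is good to about 2 mm. A picture is of the moment at which its call begins: read the wrist's pose just before it. get_calibration takes no time and is no camera call; for the wrist camera it gives the pose at the moment of the call.
- manip.sign_off(): hands the job in, once; it reports no verdict.
The state is a dict: "t": time; "q": joint angles; "qd": joint speeds; "tau": joint torques, N m; "tcp_pos": TCP position; "tool_rot": TCP orientation; "force": force on the tool from outside, world axes, zero at the start; "ft_torque": the same for the moment, N m; "finger_gap": opening from 0.0 (shut) to 1.0 (fully open).
Only numpy, scipy, OpenCV 4.12 (cv2) and the standard library are available. Lean on these libraries where they do the work, as an engineer would, in place of code of your own. Each camera call takes 0.05 s, during which the arm holds its last target.

### The job

One of the three feet on the round stage stands higher than the other two. Take the probe from its holder, feel the tops of the feet with its tip to find the high one, and press only that foot down until it is level with the others, leaving those two as they are and never pressing hard. Stand the probe back in its holder, then lay the round plate centred on the three feet and let go, so that it sits level.

Things in the scene. Friction and masses are not known exactly. Their poses are not given: they have to be found in the camera images.
- stage: Fixed grey round stage base, 184 mm across, 30 mm high, with a flat level deck 170 mm across. Origin: centre of its underside, on the table; z up. On the deck stand three identical steel feet with flat round tops 18 mm across, 55 mm from the centre. Two have their tops at one common height, 10 to 22 mm above the deck (it varies); the third, any of them, stands 3.5 to 6 mm higher.
- foot_place0 (a point): Point on the stage deck (30 mm above the table) under the middle of one foot, on the stage's own +x side. The foot's top is 10 to 28 mm above this point. Each foot is a stiff friction fit sliding straight up and down: it stays put under pushes below about 9 N, slides down at 12 to 15 N, and stays where it is left.
- foot_place1 (a point): The same for the second foot, 120 degrees further counter-clockwise about the stage, seen from above. Nothing raises a foot again: one that is pressed too much sinks below the others. The lower stops of the feet are not level with one another, and a foot may already be on its stop.
- foot_place2 (a point): The same for the third foot, 240 degrees counter-clockwise from the first. Never push any foot, or the stage, with more than 25 N.
- holder: Fixed black square holder block 75 x 75 x 50 mm high with a round upright hole in its middle, 19 mm wide and 44 mm deep, in which the probe stands. Origin: centre of its underside, on the table; z up. It may be to the right or the left of the stage.
- probe: Loose metal hand probe, 107 mm long, 80 g, upright in the holder. Origin: its lowest point, the tip; z towards the handle. From the tip up: a round-ended rod 8 mm across to 40 mm, a collar 36 mm across from 40 to 45 mm, a square handle 14 x 14 mm from 45 to 107 mm, sides along the probe's x and y. In the holder the collar lies on the block's top and the tip is 10 mm above the table.
- probe_tip (a point): The tip of the probe (same point as its origin).
- plate: Loose round metal plate, 150 mm across and 6 mm thick, 330 g, lying on the table beside the stage, on the other side than the holder. Origin: centre of its underside; z up. On its middle stands a grip bar 16 mm wide (along the plate's x), 60 mm long (along its y), reaching from the plate's top to 46 mm above the origin.
- rack: Bystander: black test-tube rack 60 x 160 mm with glass tubes, 119 mm high, beyond the work. Origin: centre of its underside. Leave it alone.
- cup: Bystander: white plastic cup 74 mm across, 85 mm high. Origin: centre of its underside. Leave it alone.
- dropper: Bystander: small brown glass bottle 32 mm across, 75 mm high. Origin: centre of its underside. Leave it alone.
Things that resemble listed ones, but are neither listed nor needed, are in the scene too. What is shaped like the probe but turquoise or yellow is not meant.

How it is judged:
By the outcome, as a careful person would: the job done as asked, in the order asked, and still so for the second after the job is handed in, with the robot touching nothing.
It also fails if it takes over 72 s, if anything falls off the work surface, if the arm or the gripper's body presses on something with over 40 N, if the wrist force passes 120 N, or if a joint passes its speed limit or range.

## Working session

There is one attempt and no reset: what is moved stays moved. The work goes in short steps, Python scripts to look and compute and a tool call to move; the robot and the scene stay as the last step left them, time stands still between calls to the robot, and variables do not carry over. Pictures are saved under pics/ and viewed, and the job is handed in when it is done.

Besides the shell and the picture viewer there is one more tool, called after "Request:" by a JSON object that holds its "api" and its "payload". apply_moves: Moves the arm, as the interface text tells. Its arguments: {"type":"object","properties":{"motion":{"type":"array"},"squeeze":{"type":"number"}},"required":["motion"]}

```bash
ls; mkdir -p pics; python3 - <<'E'
from station import manip
import cv2
s=manip.sense();print(s)
for n in ["scene","side","wrist"]:
    c=manip.get_calibration(n);print(n,c)
    im=manip.snapshot(n);cv2.imwrite(f"pics/{n}0.png",im[:,:,::-1])
E
```

```text
pics
{'t': 0.0, 'q': array([-1.78485086e-01,  5.28488649e-01,  1.43390105e+00,  5.65364457e-06,
        1.18139715e+00, -1.78487513e-01]), 'qd': array([ 1.78413634e-03,  1.31333773e-03, -4.19604537e-05, -1.92739864e-03,
       -8.09626481e-05,  4.88245757e-04]), 'tau': array([ 2.50220628e-04, -4.42344439e+01, -1.78024775e+01, -2.06930472e-04,
        8.36740597e-03,  2.24214921e-05]), 'tcp_pos': array([6.24225495e-01, 1.80231930e-04, 2.02920272e-01]), 'tool_rot': array([-0.50044069,  0.50063791, -0.49936135,  0.49955884]), 'force': array([0.80421419, 0.6897848 , 0.57691627]), 'ft_torque': array([ 0.04474224, -0.02413907,  0.024182  ]), 'finger_gap': 0.9977160886924302}
scene {'intrinsics': array([[442.08220707,   0.        , 320.38917591],
       [  0.        , 442.08220707, 195.35643509],
       [  0.        ,   0.        ,   1.        ]]), 'extrinsics': array([[-0.73558366, -0.57263136,  0.36195304,  0.87390131],
       [ 0.67731012, -0.61145858,  0.40910806,  0.45166573],
       [-0.01294881,  0.54608766,  0.83762796,  0.91899422],
       [ 0.        ,  0.        ,  0.        ,  1
[... 280 characters left out ...]
026, -0.47196511,  0.6821238 ,  0.91540857],
       [ 0.01289735,  0.8173063 ,  0.57605909,  0.78852232],
       [ 0.        ,  0.        ,  0.        ,  1.        ]])}
wrist {'intrinsics': array([[332.69736586,   0.        , 321.78179621],
       [  0.        , 332.69736586, 202.91898727],
       [  0.        ,   0.        ,   1.        ]]), 'extrinsics': array([[ 9.99997396e-01, -4.68263109e-04,  2.23376768e-03,
         6.23926620e-01],
       [-2.14594536e-04,  9.55099550e-01,  2.96285003e-01,
         7.65286636e-02],
       [-2.27220984e-03, -2.96284710e-01,  9.55096962e-01,
         3.73364413e-01],
       [ 0.00000000e+00,  0.00000000e+00,  0.00000000e+00,
         1.00000000e+00]])}
```

View pics/scene0.png

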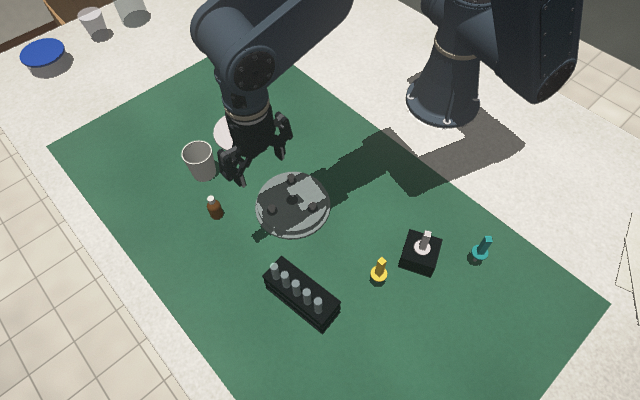

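View pics/side0.png

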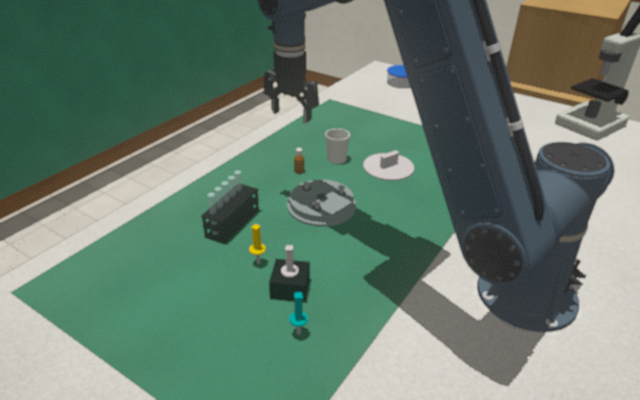

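View pics/wrist0.png

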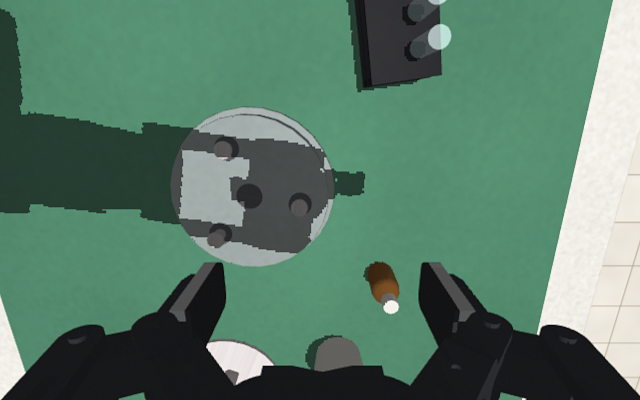

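The wrist view shows the stage at about (252,187) with feet at about (225,149), (300,205) and (219,236). In the scene view, the holder with the grey probe is at about (421,250). The yellow and turquoise look-alikes stand free at (379,270) and (483,248), and the plate is behind the gripper. In the side view the plate is at (389,165) and the holder at (290,280).

```bash
cat > h.py <<'E'
import numpy as np, cv2
from station import manip
from scipy.spatial.transform import Rotation as R
def ray(c,u,v):
    K=c["intrinsics"];E=c["extrinsics"]
    d=np.array([(u-K[0,2])/K[0,0],-(v-K[1,2])/K[1,1],-1.])
    return E[:3,3],E[:3,:3]@d
def onz(c,u,v,z):
    o,d=ray(c,u,v);return o+d*(z-o[2])/d[2]
def proj(c,p):
    K=c["intrinsics"];E=c["extrinsics"]
    q=E[:3,:3].T@(np.asarray(p)-E[:3,3]); return np.array([K[0,2]+K[0,0]*q[0]/-q[2],K[1,2]-K[1,1]*q[1]/-q[2]])
def tri(c1,p1,c2,p2):
    o1,d1=ray(c1,*p1);o2,d2=ray(c2,*p2)
    A=np.stack([d1,-d2],1);s=np.linalg.lstsq(A,o2-o1,rcond=None)[0]
    a=o1+d1*s[0];b=o2+d2*s[1];return (a+b)/2,np.linalg.norm(a-b)
def snap(n,name):
    c=manip.get_calibration(n);im=manip.snapshot(n)[:,:,::-1].copy();cv2.imwrite(f"pics/{name}.png",im);return c,im
def crop(im,x0,y0,x1,y1,f,name):
    cv2.imwrite(f"pics/{name}.png",cv2.resize(im[y0:y1,x0:x1],None,fx=f,fy=f,interpolation=cv2.INTER_CUBIC))
def tool():
    s=manip.sense();M=R.from_quat(s["tool_rot"]).as_matrix();return s,M
E
python3 - <<'E'
from h import *
np.set_printoptions(precision=4,suppress=True)
s,M=tool();print(M)
w=manip.get_calibration("wrist");sc=manip.get_calibration("scene");si=manip.get_calibration("side")
print("stage",onz(w,252,187,.03))
for p in [(225,149),(300,205),(219,236)]: print(onz(w,*p,.047))
print("holder",onz(sc,423,248,.055),onz(si,290,271,.055), tri(sc,(427,234),si,(290,248)))
print("plate",onz(si,389,165,.003))
a=cv2.imread("pics/scene0.png");b=cv2.imread("pics/side0.png");
crop(a,360,210,500,300,5,"c1");crop(b,230,210,330,340,4,"c2");crop(b,280,130,430,230,5,"c3")
E
```

```text
[[ 0.     -0.0017  1.    ]
 [-1.      0.0003  0.    ]
 [-0.0003 -1.     -0.0017]]
stage [ 0.5489 -0.0123  0.03  ]
[0.5286 0.0304 0.047 ]
[ 0.6009 -0.027   0.047 ]
[ 0.5143 -0.0616  0.047 ]
holder [0.4308 0.2808 0.055 ] [0.4225 0.2808 0.055 ] (array([0.4273, 0.2751, 0.1101]), np.float64(0.0034349023657564556))
plate [ 0.4898 -0.3071  0.003 ]
```

View pics/c1.png

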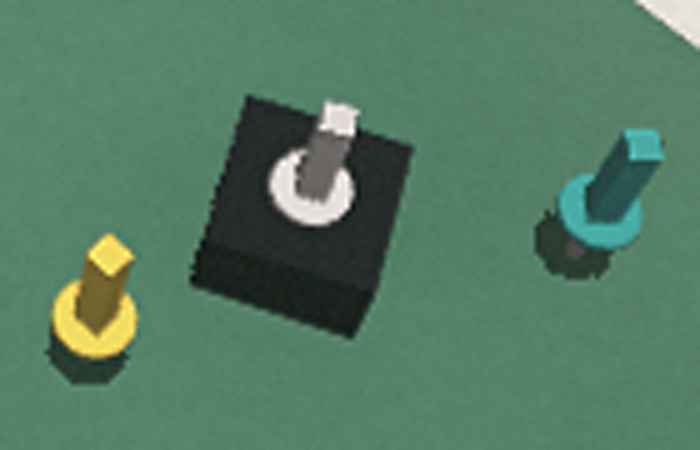

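View pics/c2.png

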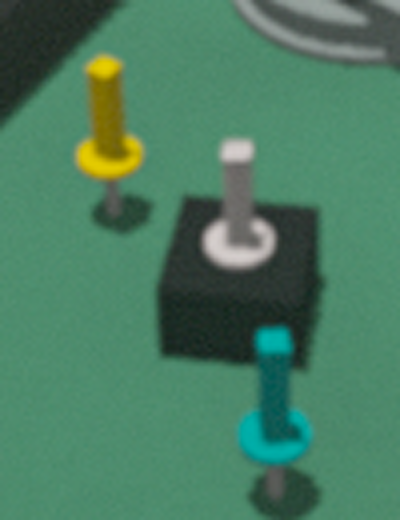

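View pics/c3.png

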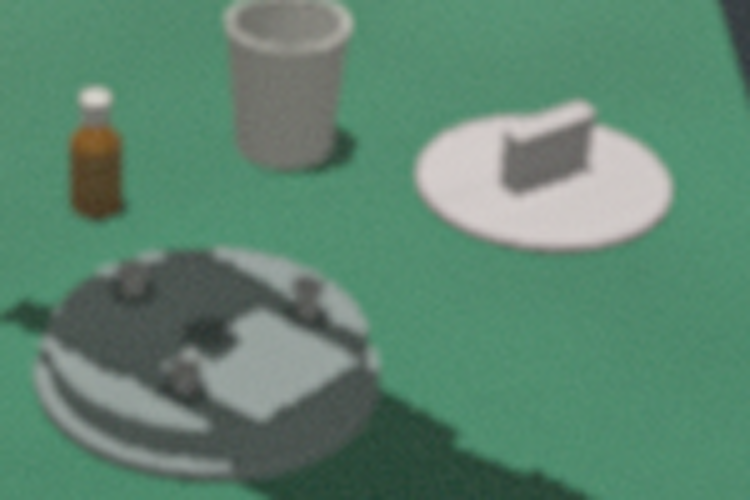

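The holder is at about (0.427, 0.279), so I'm moving above it for a closer wrist view.

Request:
{"api": "apply_moves", "payload": {"motion": [[85,-9.27,0,-6.67,0],[85,-9.27,0,-6.67,0],[85,-9.27,0,-6.67,0],[85,-9.27,0,-6.67,0],[85,-9.27,0,-6.67,0],[85,-9.27,0,-6.67,0],[85,-9.27,0,-6.67,0],[85,-9.27,0,-6.67,0]], "squeeze": 40}}

```text
t: 1.15
tcp_pos: [0.4255, 0.2778, 0.2039]
tool_rot: [0.5, -0.5, 0.5, -0.5]
force: [0.4, 0.0, -0.5]
finger_gap: 0.996
```

```bash
python3 - <<'E'
from h import *
np.set_printoptions(precision=4,suppress=True)
s,M=tool();print(s["t"],s["tcp_pos"],s["force"],s["q"])
snap("wrist","w1")
E
```

```text
1.15 [0.4255 0.2778 0.2039] [ 0.3766  0.0255 -0.4953] [ 0.3585  0.3709  1.722  -0.0006  1.0483  0.3587]
```

View pics/w1.png

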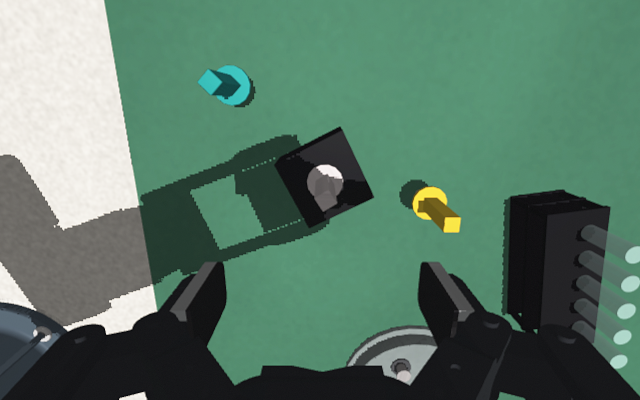

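```bash
python3 - <<'E'
from h import *
np.set_printoptions(precision=4,suppress=True)
im=cv2.imread("pics/w1.png");w=manip.get_calibration("wrist")
crop(im,260,110,480,250,3.6,"w1c")
# holder top corners via dark mask
print("yellow top",onz(w,452,224,.107),"base",onz(w,430,200,.045),"turq",onz(w,210,82,.107))
print("collar",onz(w,325,183,.055))
E
```

```text
yellow top [0.5367 0.2518 0.107 ] base [0.5368 0.2546 0.045 ] turq [0.3406 0.3666 0.107 ]
collar [0.4282 0.2753 0.055 ]
```

View pics/w1c.png

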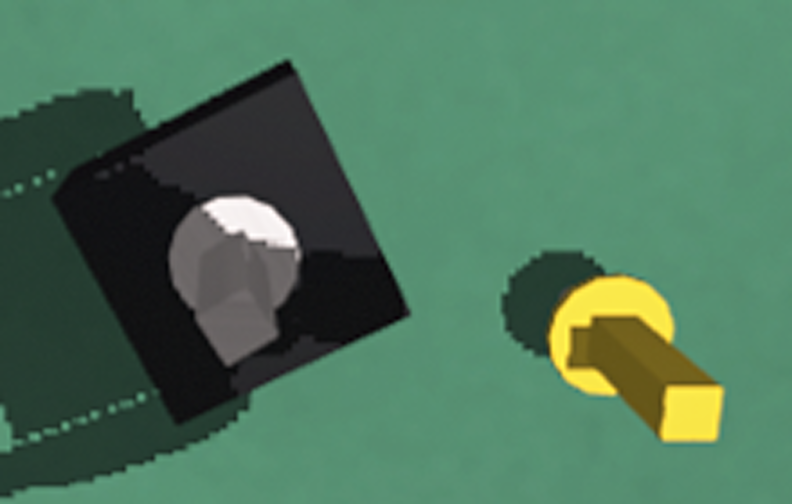

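```bash
python3 - <<'E'
from h import *
im=cv2.imread("pics/w1.png");w=manip.get_calibration("wrist")
crop(im,300,155,350,220,12,"w1d")
f=lambda p,z:onz(w,260+p[0]/3.6,110+p[1]/3.6,z)
P=[f(p,.117) for p in [(195,317),(230,367),(278,335)]]
print(P,[np.degrees(np.arctan2(*(P[i+1]-P[i])[1::-1])) for i in range(2)],[np.linalg.norm(P[i+1]-P[i]) for i in range(2)])
Q=[f(p,.05) for p in [(180,422),(408,315),(295,75)]]
print(Q,(Q[0]+Q[2])/2,[np.degrees(np.arctan2(*(Q[i+1]-Q[i])[1::-1])) for i in range(2)],[np.linalg.norm(Q[i+1]-Q[i]) for i in range(2)])
E
```

```text
[array([0.41884141, 0.27808621, 0.117     ]), array([0.42668421, 0.26625718, 0.117     ]), array([0.43747282, 0.27384432, 0.117     ])] [np.float64(-56.455127255765056), np.float64(35.116978889395035)] [np.float64(0.01419280092742719), np.float64(0.013189342441522613)]
[array([0.41262794, 0.22658693, 0.05      ]), array([0.47730252, 0.2588433 , 0.05      ]), array([0.44431634, 0.32528611, 0.05      ])] [0.42847214 0.27593652 0.05      ] [np.float64(26.507675320731988), np.float64(116.40254999561459)] [np.float64(0.07227222381947664), np.float64(0.0741804210093703)]
```

View pics/w1d.png

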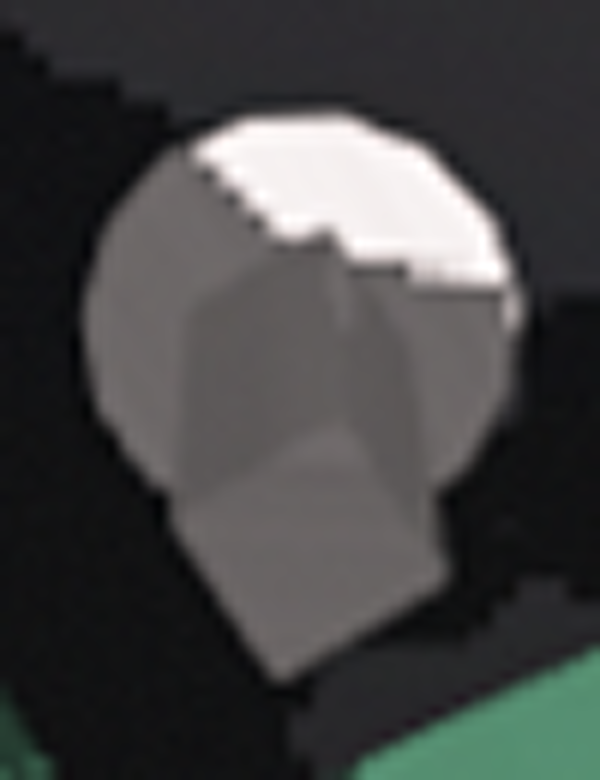

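The close-up shows the handle's top square with corners at about (175,510), (275,683), (447,578) and (338,430) in the 12x crop.

```bash
python3 - <<'E'
from h import *
np.set_printoptions(precision=4,suppress=True)
w=manip.get_calibration("wrist")
P=np.array([onz(w,300+(x-5.5)/12,155+(y-5.5)/12,.117) for x,y in [(175,510),(275,683),(447,578),(338,430)]])
print(P.mean(0));D=np.roll(P,-1,0)-P
print(np.degrees(np.arctan2(D[:,1],D[:,0])),np.linalg.norm(D,axis=1))
E
```

```text
[0.4278 0.2761 0.117 ]
[ -61.3359   32.7416  125.5672 -153.0738] [0.014  0.0138 0.0127 0.0122]
```

Request:
{"api": "apply_moves", "payload": {"motion": [[45,0.06,0,0.08,-3.1],[45,0.06,0,0.08,-3.1],[45,0.06,0,0.08,-3.1],[45,0.06,0.5,0.08,-3.1],[45,0.06,2.0,0.08,-3.1],[45,0.06,3.5,0.08,-3.1],[45,0.06,4.55,0.08,-3.1],[45,0.06,4.55,0.08,-3.1]]}}

```text
t: 2.2
tcp_pos: [0.4266, 0.2745, 0.0653]
tool_rot: [0.617, -0.35, 0.348, -0.613]
force: [0.0, -0.9, 0.3]
finger_gap: 0.523
```

```bash
python3 - <<'E'
from h import *
snap("wrist","w2")
c,im=snap("scene","s2");crop(im,340,170,500,310,5,"s2c")
c,im=snap("side","d2");crop(im,210,170,370,310,5,"d2c")
E
```

```text
(no output)
```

View pics/w2.png

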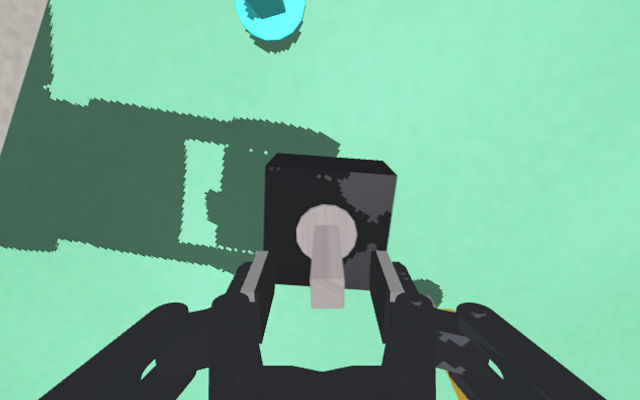

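View pics/s2c.png

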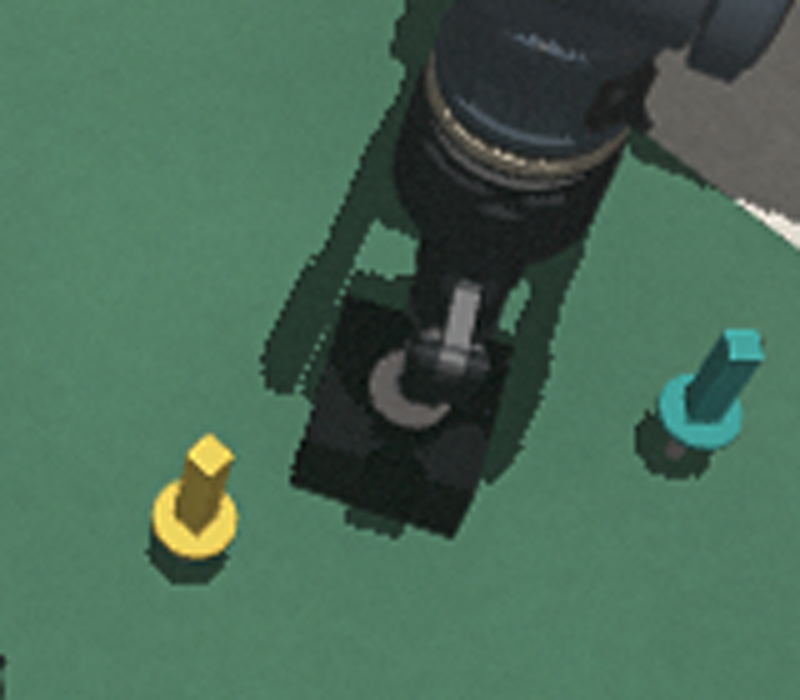

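View pics/d2c.png

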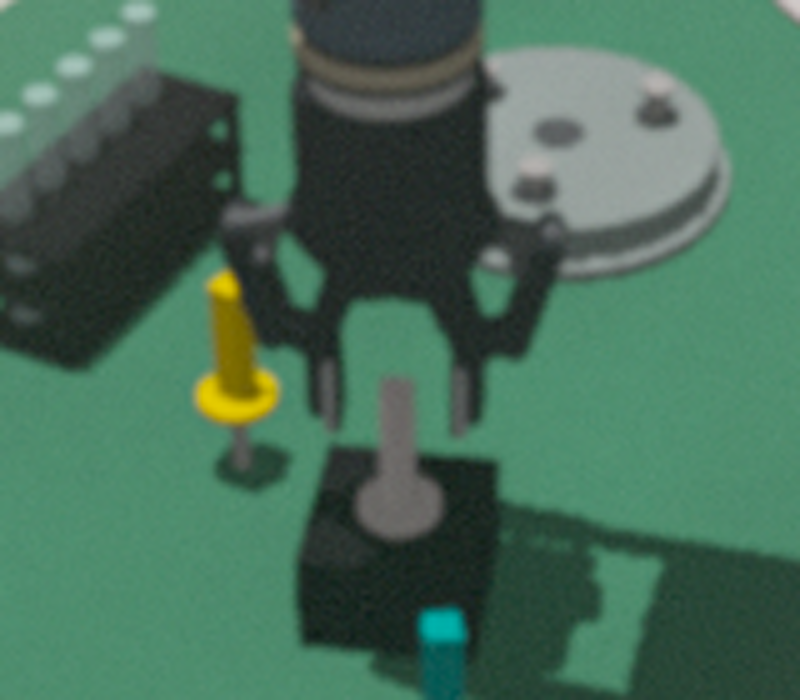

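```bash
python3 - <<'E'
from h import *
np.set_printoptions(precision=4,suppress=True)
s,M=tool();t=s["tcp_pos"];w=manip.get_calibration("wrist");d=manip.get_calibration("side");sc=manip.get_calibration("scene")
print(M,s["q"])
for k in (-1,1):
  for back in (0,.008):
    p=t+M[:,2]*k*.0225-M[:,1]*back
    print(k,back,"w",proj(w,p),"side-c",(proj(d,p)-[210,170])*5,"scene-c",(proj(sc,p)-[340,170])*5)
h=[.4278,.2761,.117]
print("handle top",proj(w,h),(proj(d,h)-[210,170])*5,(proj(sc,h)-[340,170])*5)
print(tri(w,(327,298),d,(210+397/5,170+382/5)), onz(w,326,234,.055))
E
```

```text
[[ 0.514   0.0022  0.8578]
 [-0.8578  0.0008  0.514 ]
 [ 0.0005 -1.      0.0023]] [ 0.3528  0.5889  1.8381 -0.0001  0.7123 -0.187 ]
-1 0 w [282.0055 243.7601] side-c [447.4781 471.5028] scene-c [423.6461 321.2993]
-1 0.008 w [280.2918 249.9543] side-c [447.3861 457.0925] scene-c [427.0991 312.4765]
1 0 w [362.7577 243.7535] side-c [340.2247 466.4675] scene-c [406.6538 411.889 ]
1 0.008 w [364.515  249.9479] side-c [339.6698 452.0564] scene-c [410.0717 403.4963]
handle top [320.5797 290.9043] [393.7064 380.3319] [438.3095 310.334 ]
(array([0.4343, 0.2679, 0.107 ]), np.float64(0.003107916149692754)) [0.4306 0.2775 0.055 ]
```

The wrist view shows the handle (top at about (327,298)) between the pads, slightly off-centre. I'll shift 3–4 mm along the jaws and close.

Request:
{"api": "apply_moves", "payload": {"motion": [[45,0,0,0.13,0],[8,0,0,0.13,0],[8,0,0,0.13,0],[8,0,0,0.13,0],[8,0,0,0.13,0],[8,0,0,0.13,0]], "squeeze": 45}}

```text
t: 3.1
tcp_pos: [0.4307, 0.2785, 0.0678]
tool_rot: [-0.615, 0.348, -0.348, 0.616]
force: [-1.0, -0.2, 4.9]
finger_gap: 0.148
```

```bash
python3 - <<'E'
from h import *
s,M=tool();print(s["force"],s["finger_gap"]*85.4,s["tcp_pos"])
c,im=snap("wrist","w3");crop(im,200,150,460,345,3,"w3c")
E
```

```text
[-0.98841794 -0.17972515  4.9320168 ] 12.642485115265059 [0.43069664 0.27850974 0.06782044]
```

View pics/w3c.png

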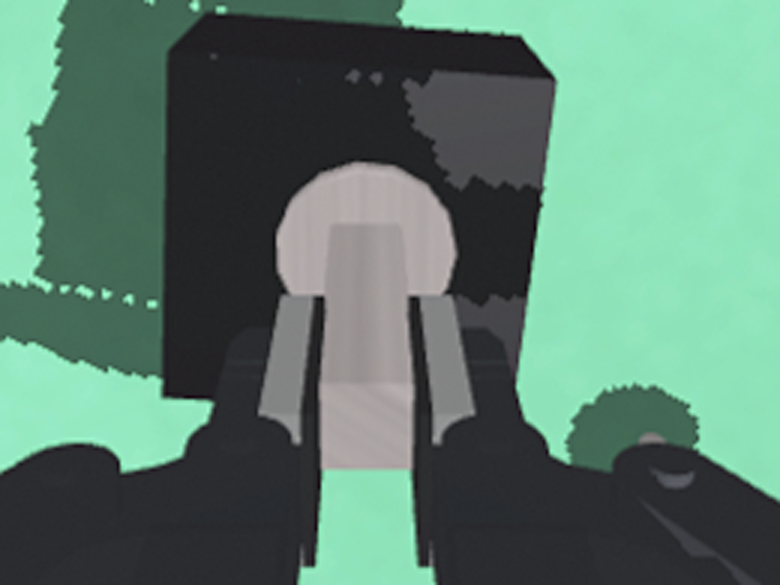

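Gripped squarely, with the handle between the pads. Next I'm locating the feet in the pictures from this arm position, where the stage is less shadowed.

```bash
python3 - <<'E'
from h import *
a=cv2.imread("pics/s2.png");b=cv2.imread("pics/d2.png")
crop(a,240,155,345,245,7,"s2s");crop(b,280,165,370,235,8,"d2s")
E
```

```text
(no output)
```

View pics/s2s.png

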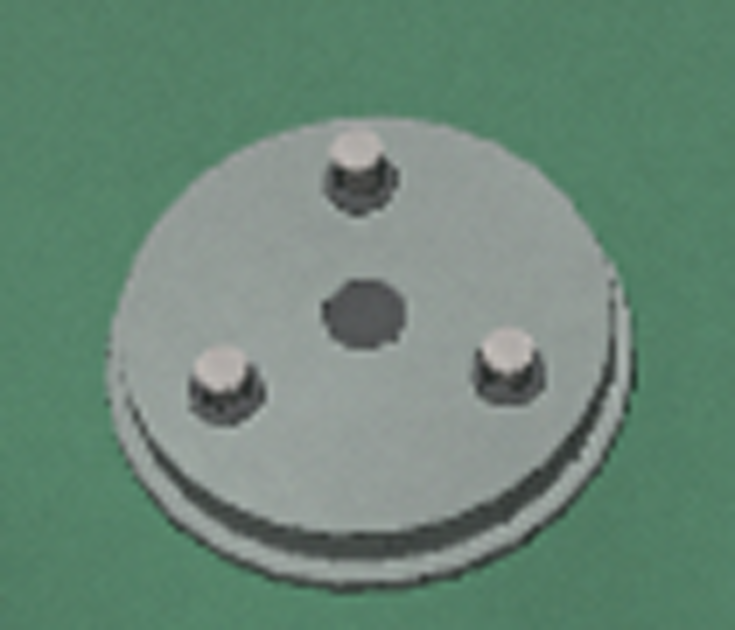

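View pics/d2s.png

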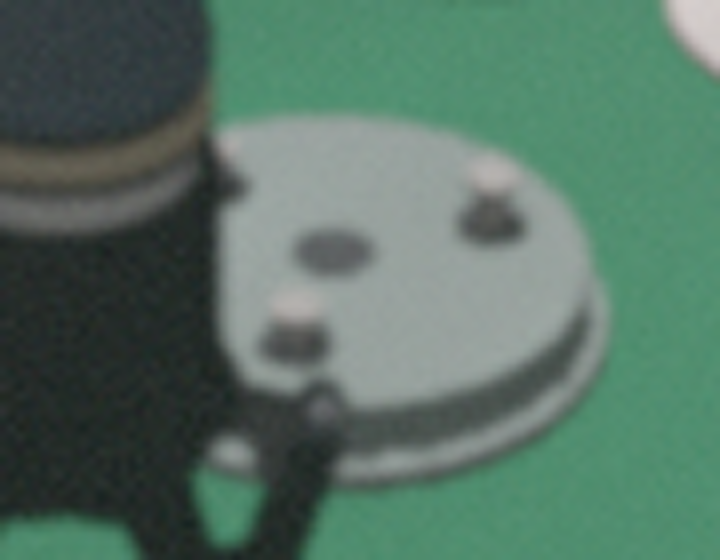

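```bash
python3 - <<'E'
from h import *
a=cv2.imread("pics/wrist0.png")
crop(a,160,95,350,275,4.2,"w0s")
E
```

```text
(no output)
```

View pics/w0s.png

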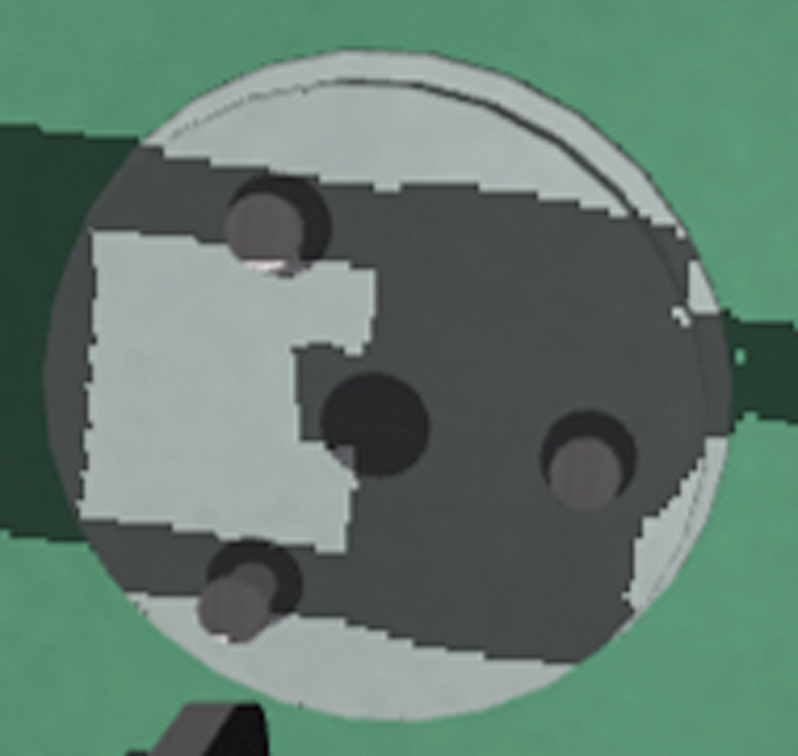

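```bash
cat > t.py <<'E'
from h import *
from scipy.spatial.transform import Rotation as R
np.set_printoptions(precision=4,suppress=True)
# wrist cal at start (z offsets): from first printout
W={"intrinsics":manip.get_calibration("wrist")["intrinsics"],"extrinsics":np.array([[9.99997396e-01,-4.68263109e-04,2.23376768e-03,6.23926620e-01],[-2.14594536e-04,9.55099550e-01,2.96285003e-01,7.65286636e-02],[-2.27220984e-03,-2.96284710e-01,9.55096962e-01,3.73364413e-01],[0,0,0,1]])}
sc=manip.get_calibration("scene");d=manip.get_calibration("side")
w0=lambda x,y:(160+x/4.2-.4,95+y/4.2-.4)
s2=lambda x,y:(240+x/7-.4,155+y/7-.4)
d2=lambda x,y:(280+x/8-.4,165+y/8-.4)
for n,a,b,c in [("P",(263,232),(508,351),(296,308)),("Q",(584,472),(221,369),None),("S",(233,608),(357,150),(492,178))]:
    print(n,tri(W,w0(*a),sc,s2(*b)), tri(W,w0(*a),d,d2(*c)) if c else '')
print("mark",onz(W,*w0(376,424),.03),onz(sc,*s2(364,315),.03),onz(d,*d2(335,252),.03))
E
python3 t.py
```

```text
P (array([0.5245, 0.0283, 0.0392]), np.float64(0.0022203893023091258)) (array([0.5246, 0.0293, 0.0431]), np.float64(0.00042614904552113424))
Q (array([ 0.599 , -0.0331,  0.0363]), np.float64(0.0014995630048240112)) 
S (array([ 0.5081, -0.0687,  0.04  ]), np.float64(0.0019223879241264854)) (array([ 0.51  , -0.0648,  0.0474]), np.float64(0.000778498204365547))
mark [ 0.5451 -0.0217  0.03  ] [ 0.5481 -0.0206  0.03  ] [ 0.5424 -0.0199  0.03  ]
```

Request:
{"api": "apply_moves", "payload": {"motion": [[8,0,-0.7,0,0],[8,0,-2.5,0,0],[8,0,-4.4,0,0],[8,0,-4.4,0,0],[8,8.73,-4.4,-1.49,0],[8,8.73,-4.4,-1.49,0],[8,8.73,-4.4,-1.49,0],[8,8.73,-4.4,-1.49,0],[8,8.73,-4.4,-1.49,0],[8,8.73,-4.4,-1.49,0],[8,8.73,-4.4,-1.49,0]]}}

```text
t: 4.53
tcp_pos: [0.5257, 0.0323, 0.1985]
tool_rot: [0.616, -0.349, 0.347, -0.615]
force: [-0.3, -0.3, -0.3]
finger_gap: 0.149
```

```bash
python3 - <<'E'
from h import *
np.set_printoptions(precision=4,suppress=True)
s,M=tool();print(s["t"],s["force"],s["finger_gap"]*85.4,s["tcp_pos"],M)
c,im=snap("wrist","w4")
E
```

```text
4.525 [-0.2789 -0.2966 -0.2766] 12.763379030815807 [0.5257 0.0323 0.1985] [[ 0.5161 -0.0027  0.8565]
 [-0.8565  0.001   0.5161]
 [-0.0023 -1.     -0.0018]]
```

View pics/w4.png

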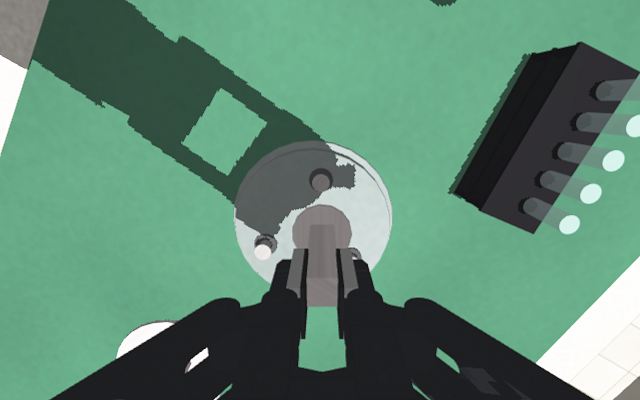

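```bash
python3 - <<'E'
from h import *
np.set_printoptions(precision=4,suppress=True)
w=manip.get_calibration("wrist");im=cv2.imread("pics/w4.png");crop(im,225,135,400,310,4,"w4c")
c,im=snap("scene","s4");crop(im,220,110,360,250,5,"s4c")
c,im=snap("side","d4");crop(im,250,90,390,230,5,"d4c")
for p in [(320,181),(263,252)]: print(onz(w,*p,.043),onz(w,*p,.048))
print("collar+handle top centre",onz(w,321,230,.1985-.0128),onz(w,321,293,.1985+.049))
E
```

```text
[0.5245 0.0303 0.043 ] [0.5239 0.0313 0.048 ]
[ 0.5123 -0.0685  0.043 ] [ 0.5119 -0.066   0.048 ]
collar+handle top centre [0.5237 0.0347 0.1857] [0.5257 0.0318 0.2475]
```

View pics/w4c.png

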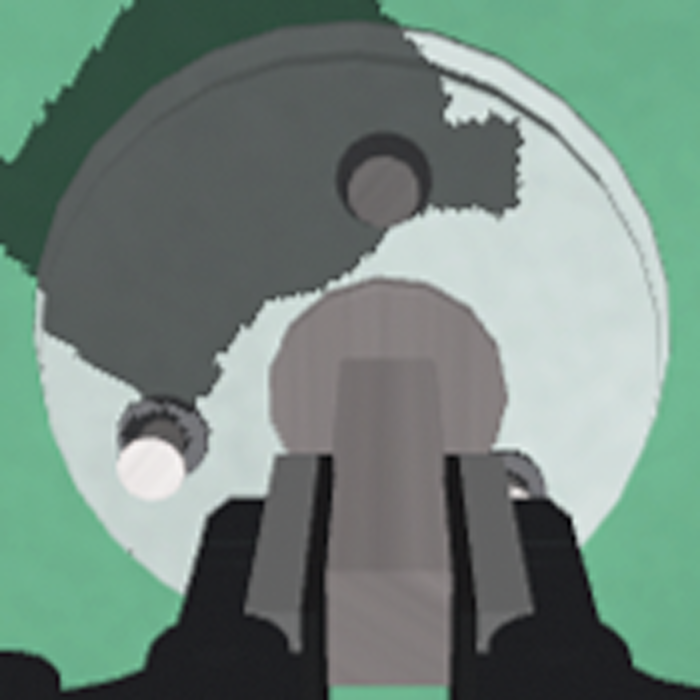

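View pics/s4c.png

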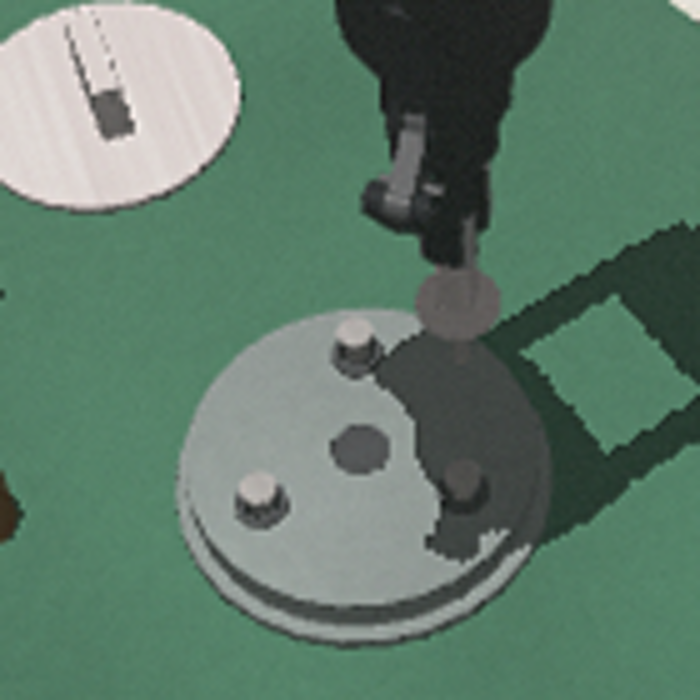

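View pics/d4c.png

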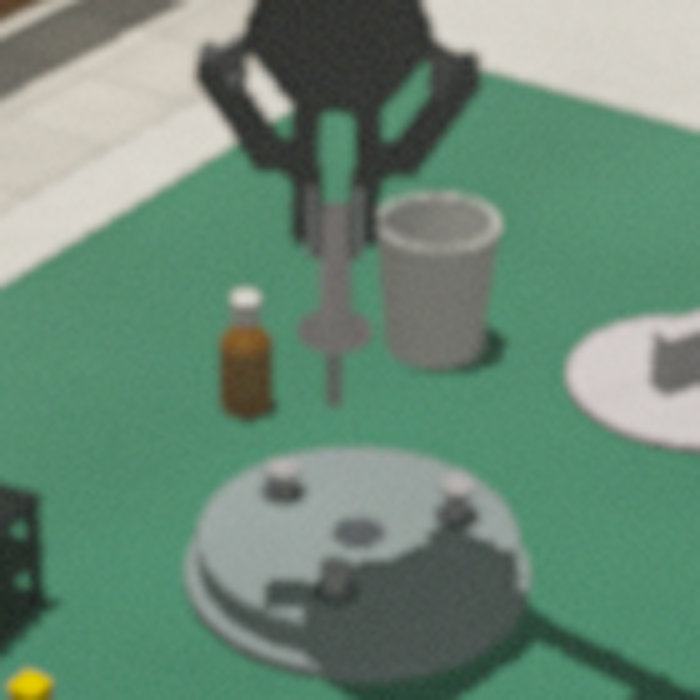

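```bash
python3 - <<'E'
from h import *
np.set_printoptions(precision=4,suppress=True)
sc=manip.get_calibration("scene");d=manip.get_calibration("side");s,M=tool();print(s["tcp_pos"])
S=lambda x,y:(220+x/5-.4,110+y/5-.4);D=lambda x,y:(250+x/5-.4,90+y/5-.4)
for n,a,b in [("tip",(462,360),(335,405)),("collar",(458,300),(335,332)),("P",(466,476),(337,567)),("Q",(260,489),(284,468)),("S",(356,333),(456,486)),("mark",(360,449),(358,532))]:
    print(n,tri(sc,S(*a),d,D(*b)))
E
```

```text
[0.5264 0.0324 0.1992]
tip (array([0.5256, 0.0316, 0.1393]), np.float64(0.0019038865454939877))
collar (array([0.5256, 0.0311, 0.1805]), np.float64(0.00020242796133064132))
P (array([0.5249, 0.0293, 0.0422]), np.float64(0.0027437895748532886))
Q (array([ 0.5999, -0.0311,  0.0421]), np.float64(0.0027298143649291144))
S (array([ 0.5115, -0.0647,  0.0466]), np.float64(0.0006623459971288711))
mark (array([ 0.5461, -0.0235,  0.0265]), np.float64(0.001113699487277822))
```

Request:
{"api": "apply_moves", "payload": {"motion": [[8,0.03,1.5,-0.05,0],[8,0.03,2.8,-0.05,0],[8,0.03,2.8,-0.05,0],[8,0.03,2.8,-0.05,0]], "squeeze": 80}}

```text
t: 5.18
tcp_pos: [0.5273, 0.0298, 0.1165]
tool_rot: [-0.615, 0.347, -0.349, 0.616]
force: [0.5, -1.0, -0.3]
finger_gap: 0.139
```

```bash
cat > st.py <<'E'
from h import *
np.set_printoptions(precision=5,suppress=True)
s,M=tool();print(s["t"],"F",s["force"],"gap",s["finger_gap"]*85.4,"tcp",s["tcp_pos"])
E
python3 st.py; python3 - <<'E'
from h import *
c,im=snap("scene","s5");crop(im,250,140,350,220,7,"s5c")
c,im=snap("side","d5");crop(im,270,130,370,230,6,"d5c")
E
```

```text
5.175 F [ 0.45513 -0.98277 -0.32191] gap 11.887624369109139 tcp [0.52726 0.02977 0.11653]
```

View pics/s5c.png

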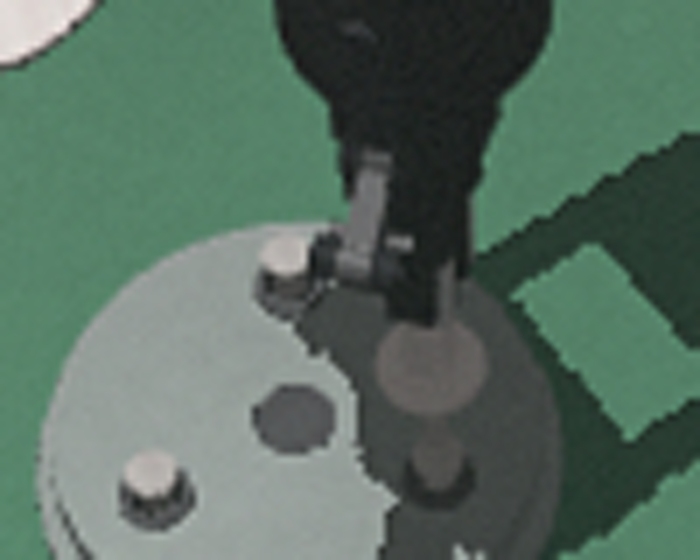

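View pics/d5c.png

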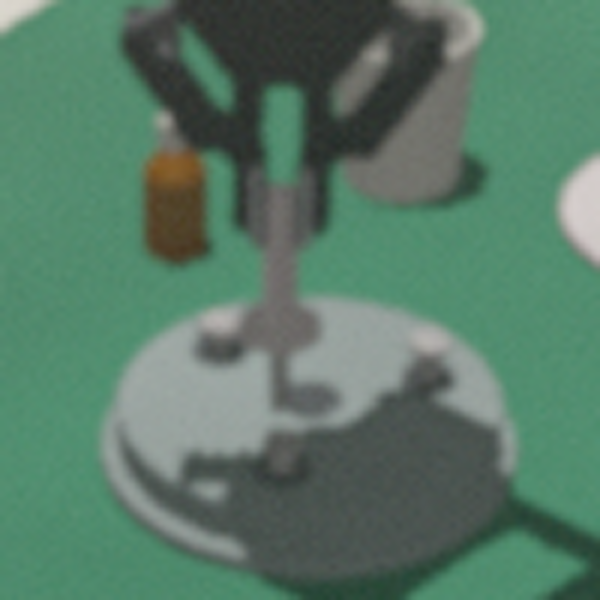

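Both views show the tip right over foot P. Lowering in small steps and watching the force.

Request:
{"api": "apply_moves", "payload": {"motion": [[8,0,0.2,0,0],[8,0,0.35,0,0],[8,0,0.35,0,0]]}}

```text
t: 5.65
tcp_pos: [0.526, 0.0293, 0.1047]
tool_rot: [0.616, -0.348, 0.348, -0.615]
force: [0.1, -0.1, -0.6]
finger_gap: 0.143
```

Request:
{"api": "apply_moves", "payload": {"motion": [[8,0,0.07,0,0],[8,0,0.07,0,0]]}}

```text
t: 5.9
tcp_pos: [0.5267, 0.0292, 0.1035]
tool_rot: [-0.615, 0.348, -0.348, 0.615]
force: [-0.2, -0.6, 4.7]
finger_gap: 0.143
```

Request:
{"api": "apply_moves", "payload": {"motion": [[8,0,0.07,0,0],[8,0,0.07,0,0]]}}

```text
t: 6.15
tcp_pos: [0.5271, 0.0291, 0.1028]
tool_rot: [-0.615, 0.347, -0.349, 0.616]
force: [-1.6, -1.0, 13.4]
finger_gap: 0.142
```

I shouldn't have batched those presses without reading the force between them. Backing off and reading again.

Request:
{"api": "apply_moves", "payload": {"motion": [[8,0,-0.09,0,0],[8,0,-0.09,0,0]]}}

```text
t: 6.4
tcp_pos: [0.5266, 0.0292, 0.1035]
tool_rot: [-0.615, 0.348, -0.348, 0.616]
force: [0.6, -0.2, 0.1]
finger_gap: 0.141
```

```bash
python3 - <<'E'
from h import *
np.set_printoptions(precision=5,suppress=True)
for i in range(6):
    s=manip.sense();manip.snapshot("side");print(s["t"],s["force"],s["tcp_pos"])
E
```

```text
6.4 [ 0.61962 -0.15866  0.0775 ] [0.52664 0.02922 0.10353]
6.45 [-0.13143 -0.04846  1.82361] [0.52664 0.02924 0.10342]
6.5 [0.09845 0.15272 1.93423] [0.52669 0.02923 0.10337]
6.55 [-1.11584  0.35897  1.385  ] [0.52666 0.02921 0.10335]
6.6 [ 0.02959 -0.42328  0.93031] [0.52666 0.02921 0.10336]
6.65 [-0.78419  0.22616  0.61255] [0.52666 0.02923 0.10338]
```

Request:
{"api": "apply_moves", "payload": {"motion": [[8,0,0.03,0,0],[8,0,0.03,0,0]]}}

```text
t: 6.95
tcp_pos: [0.5268, 0.0292, 0.1031]
tool_rot: [-0.615, 0.348, -0.348, 0.616]
force: [0.3, -0.1, 6.9]
finger_gap: 0.141
```

```bash
cat > rd.py <<'E'
from h import *
import sys
np.set_printoptions(precision=5,suppress=True)
F=[];T=[]
for i in range(int(sys.argv[1]) if len(sys.argv)>1 else 4):
    s=manip.sense();F.append(s["force"]);T.append(s["tcp_pos"]);manip.snapshot("side")
print(s["t"],"Fz",np.array(F)[:,2],"Fxy",np.mean(F,0)[:2]);print("z",np.array(T)[:,2],"xy",np.mean(T,0)[:2])
E
python3 rd.py
```

```text
7.1 Fz [6.85062 6.30033 5.93029 5.84744] Fxy [-0.13428 -0.2731 ]
z [0.10311 0.1031  0.10313 0.10311] xy [0.52678 0.02917]
```

Request:
{"api": "apply_moves", "payload": {"motion": [[8,0,-0.8,0,0],[8,1.2,-0.8,-1.0,0],[8,2.45,-0.8,-2.0,0],[8,2.45,-0.5,-2.0,0],[8,2.45,-0.3,-2.0,0],[8,2.45,-0.3,-2.0,0]]}}

```text
t: 7.9
tcp_pos: [0.5119, -0.0633, 0.1105]
tool_rot: [0.616, -0.349, 0.347, -0.616]
force: [0.1, 0.9, -0.4]
finger_gap: 0.14
```

```bash
python3 rd.py 1; python3 - <<'E'
from h import *
c,im=snap("scene","s6");crop(im,250,140,350,220,7,"s6c")
c,im=snap("side","d6");crop(im,270,130,370,230,6,"d6c")
E
```

```text
7.9 Fz [-0.38243] Fxy [0.09681 0.91746]
z [0.11054] xy [ 0.51187 -0.06325]
```

View pics/s6c.png

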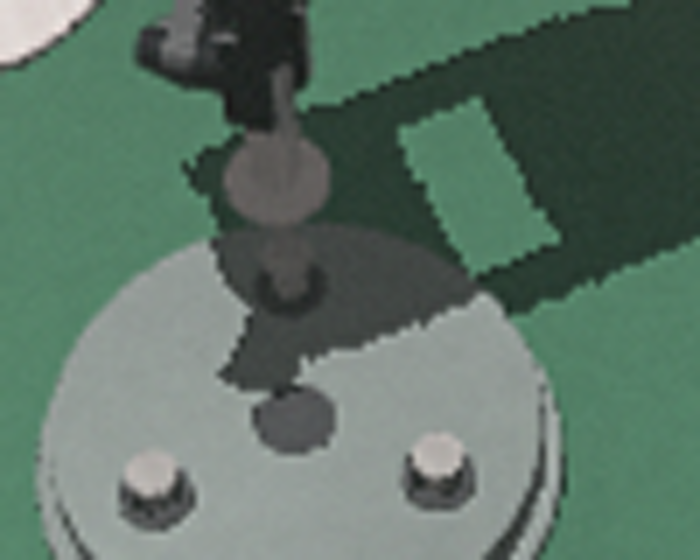

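View pics/d6c.png

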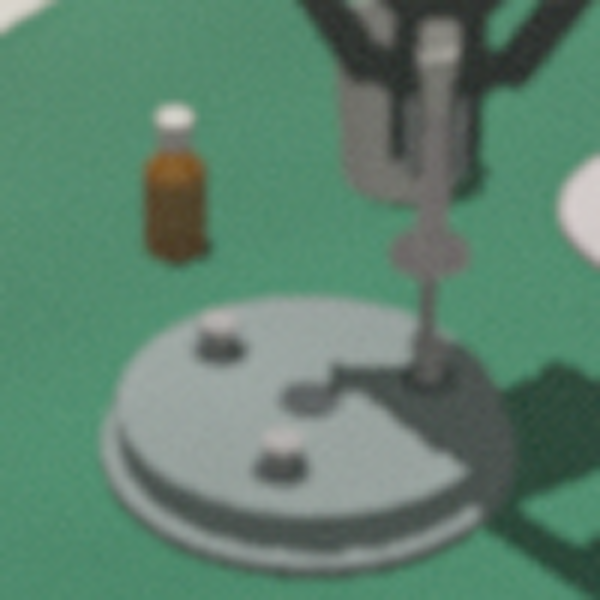

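The tip is just above foot S in both views.

Request:
{"api": "apply_moves", "payload": {"motion": [[8,0,0.03,0,0],[8,0,0.03,0,0]]}}

```text
t: 8.3
tcp_pos: [0.5129, -0.0643, 0.1107]
tool_rot: [-0.616, 0.348, -0.348, 0.616]
force: [-0.8, 0.7, -0.3]
finger_gap: 0.143
```

```bash
python3 rd.py 2;python3 - <<'E'
from h import *
sc=manip.get_calibration("scene");print(onz(sc,196,150,.085))
E
```

```text
8.35 Fz [-0.29772 -0.51478] Fxy [-0.67055  0.03825]
z [0.11072 0.11074] xy [ 0.51289 -0.06437]
[ 0.64477464 -0.25846623  0.085     ]
```

Request:
{"api": "apply_moves", "payload": {"motion": [[8,0,0.04,0,0],[8,0,0.06,0,0]]}}

```text
t: 8.65
tcp_pos: [0.5128, -0.0647, 0.1087]
tool_rot: [0.615, -0.348, 0.348, -0.615]
force: [0.8, -0.4, -1.0]
finger_gap: 0.143
```

```bash
python3 rd.py 2
```

```text
8.7 Fz [-0.99094 -1.06087] Fxy [ 0.29942 -0.40832]
z [0.10874 0.1087 ] xy [ 0.51274 -0.06466]
```

Request:
{"api": "apply_moves", "payload": {"motion": [[8,0,0.03,0,0],[8,0,0.04,0,0]]}}

```text
t: 9.0
tcp_pos: [0.513, -0.0648, 0.1082]
tool_rot: [0.615, -0.348, 0.348, -0.615]
force: [-1.1, 0.5, 6.5]
finger_gap: 0.143
```

```bash
python3 rd.py 2
```

```text
9.05 Fz [6.50263 4.8606 ] Fxy [-1.2033   0.57068]
z [0.1082 0.1082] xy [ 0.51296 -0.06477]
```

Foot S contacts 5.0 mm higher than P, so S is the high one. Next I'm feeling Q as a reference.

Request:
{"api": "apply_moves", "payload": {"motion": [[8,0,-0.5,0,0],[8,0.28,-0.5,1.55,0],[8,0.56,-0.5,3.1,0],[8,0.56,-0.2,3.1,0],[8,0.56,0,3.1,0],[8,0.56,0,3.1,0]]}}

```text
t: 9.85
tcp_pos: [0.5991, -0.0312, 0.1068]
tool_rot: [0.616, -0.35, 0.347, -0.615]
force: [-0.7, 0.4, -0.0]
finger_gap: 0.143
```

```bash
python3 rd.py 1; python3 - <<'E'
from h import *
c,im=snap("scene","s7");crop(im,230,140,350,240,6,"s7c")
c,im=snap("side","d7");crop(im,270,130,370,230,6,"d7c")
E
```

```text
9.85 Fz [-0.04598] Fxy [-0.65673  0.39985]
z [0.10677] xy [ 0.59907 -0.03115]
```

View pics/s7c.png

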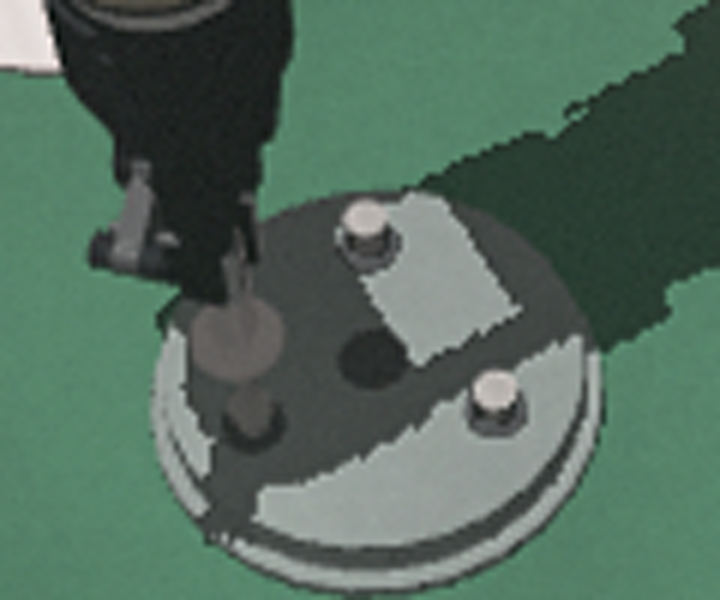

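View pics/d7c.png

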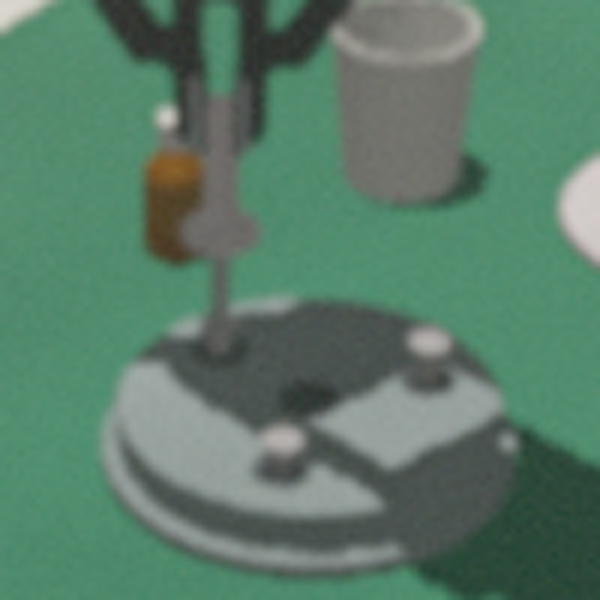

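The tip is over Q in both views.

Request:
{"api": "apply_moves", "payload": {"motion": [[8,0,0.05,0,0],[8,0,0.08,0,0]]}}

```text
t: 10.25
tcp_pos: [0.6011, -0.0313, 0.1054]
tool_rot: [-0.615, 0.348, -0.348, 0.615]
force: [-0.3, 0.4, -1.2]
finger_gap: 0.144
```

```bash
python3 rd.py 2
```

```text
10.3 Fz [-1.19345 -0.80457] Fxy [-0.38107  0.37257]
z [0.10535 0.10516] xy [ 0.60107 -0.03126]
```

Request:
{"api": "apply_moves", "payload": {"motion": [[8,0,0.03,0,0],[8,0,0.04,0,0]]}}

```text
t: 10.6
tcp_pos: [0.6012, -0.0311, 0.104]
tool_rot: [-0.615, 0.348, -0.348, 0.615]
force: [0.1, 0.2, -0.6]
finger_gap: 0.145
```

```bash
python3 rd.py 2
```

```text
10.65 Fz [-0.63112  0.70852] Fxy [-0.21408 -0.1578 ]
z [0.10402 0.10402] xy [ 0.60122 -0.03112]
```

Request:
{"api": "apply_moves", "payload": {"motion": [[8,0,0.03,0,0],[8,0,0.04,0,0]]}}

```text
t: 10.95
tcp_pos: [0.6015, -0.0312, 0.1036]
tool_rot: [-0.615, 0.348, -0.348, 0.615]
force: [-0.9, -0.3, 6.6]
finger_gap: 0.141
```

```bash
python3 rd.py 3
```

```text
11.05 Fz [6.60279 5.55853 4.74776] Fxy [-0.71701 -0.01715]
z [0.1036  0.10363 0.10365] xy [ 0.60147 -0.03122]
```

Readings at about 5 N: P 103.2, Q 103.6, S 108.2 mm. Returning to S to press it down.

Request:
{"api": "apply_moves", "payload": {"motion": [[8,0,-0.7,0,0],[8,-0.28,-0.7,-1.55,0],[8,-0.56,-0.7,-3.1,0],[8,-0.56,-0.4,-3.1,0],[8,-0.56,-0.22,-3.1,0],[8,-0.56,-0.22,-3.1,0]], "squeeze": 100}}

```text
t: 11.85
tcp_pos: [0.514, -0.0646, 0.109]
tool_rot: [-0.615, 0.348, -0.348, 0.616]
force: [0.4, -0.4, -0.3]
finger_gap: 0.141
```

```bash
python3 rd.py 2
```

```text
11.9 Fz [-0.3348  -0.27652] Fxy [ 0.13719 -0.38839]
z [0.10897 0.10913] xy [ 0.51397 -0.06457]
```

Request:
{"api": "apply_moves", "payload": {"motion": [[8,0,0.04,0,0],[8,0,0.08,0,0],[8,0,0.1,0,0],[8,0,0.1,0,0]]}}

```text
t: 12.45
tcp_pos: [0.514, -0.0648, 0.108]
tool_rot: [-0.615, 0.347, -0.349, 0.616]
force: [-1.0, 0.7, 9.9]
finger_gap: 0.139
```

```bash
python3 rd.py 2
```

```text
12.5 Fz [9.91005 9.57242] Fxy [-0.96027  0.51353]
z [0.10798 0.10799] xy [ 0.514   -0.06477]
```

Request:
{"api": "apply_moves", "payload": {"motion": [[8,0,0.03,0,0],[8,0,0.06,0,0],[8,0,0.06,0,0]]}}

```text
t: 12.92
tcp_pos: [0.514, -0.0648, 0.1064]
tool_rot: [-0.615, 0.347, -0.349, 0.616]
force: [-0.9, 0.8, 11.8]
finger_gap: 0.137
```

```bash
python3 rd.py 2
```

```text
12.975 Fz [11.8331  10.94316] Fxy [-0.72029  0.94903]
z [0.10635 0.10634] xy [ 0.51403 -0.0648 ]
```

Request:
{"api": "apply_moves", "payload": {"motion": [[8,0,0.03,0,0],[8,0,0.06,0,0],[8,0,0.08,0,0],[8,0,0.08,0,0]]}}

```text
t: 13.52
tcp_pos: [0.514, -0.0648, 0.104]
tool_rot: [-0.615, 0.347, -0.349, 0.616]
force: [-2.0, 0.2, 10.6]
finger_gap: 0.138
```

```bash
python3 rd.py 2
```

```text
13.575 Fz [10.61112 11.11346] Fxy [-1.43025  0.42666]
z [0.10398 0.10396] xy [ 0.51403 -0.06479]
```

Request:
{"api": "apply_moves", "payload": {"motion": [[8,0,0.02,0,0],[8,0,0.02,0,0]]}}

```text
t: 13.88
tcp_pos: [0.5141, -0.0648, 0.1034]
tool_rot: [-0.615, 0.347, -0.349, 0.616]
force: [-1.2, -0.1, 11.5]
finger_gap: 0.136
```

```bash
python3 rd.py 2
```

```text
13.925 Fz [11.50344 11.32964] Fxy [-0.97563  0.13285]
z [0.10339 0.1034 ] xy [ 0.51406 -0.0648 ]
```

Request:
{"api": "apply_moves", "payload": {"motion": [[8,0,-0.045,0,0],[8,0,-0.045,0,0]]}}

```text
t: 14.22
tcp_pos: [0.5138, -0.0647, 0.1036]
tool_rot: [-0.615, 0.347, -0.349, 0.616]
force: [-0.5, 0.8, 6.0]
finger_gap: 0.132
```

```bash
python3 rd.py 3
```

```text
14.325 Fz [5.96407 5.74412 5.8904 ] Fxy [0.1327  0.44234]
z [0.10363 0.10361 0.10359] xy [ 0.51377 -0.0647 ]
```

Request:
{"api": "apply_moves", "payload": {"motion": [[8,0,-0.5,0,0],[8,-1.23,-0.5,1.0,0],[8,-2.46,-0.5,1.99,0],[8,-2.46,-0.3,1.99,0],[8,-2.46,-0.1,1.99,0],[8,-2.46,-0.03,1.99,0],[8,-2.46,0.0,1.99,0],[8,-2.46,0.0,1.99,0]]}}

```text
t: 15.38
tcp_pos: [0.5257, 0.0285, 0.1033]
tool_rot: [0.615, -0.349, 0.348, -0.615]
force: [-1.3, 0.0, 3.2]
finger_gap: 0.134
```

```bash
python3 rd.py 3
```

```text
15.475 Fz [3.2403  3.84732 3.95043] Fxy [-1.34789 -0.28336]
z [0.10332 0.10328 0.10328] xy [0.5257  0.02861]
```

P reads 103.25, Q 103.6 and S now 103.6 mm, so they agree within 0.4 mm. Bringing the probe back over the holder.

Request:
{"api": "apply_moves", "payload": {"motion": [[8,0,-1.5,0,0],[8,0,-3.3,0,0],[8,0,-3.3,0,0],[8,-8.77,-3.3,1.59,0],[8,-8.77,-3.3,1.59,0],[8,-8.77,-3.3,1.59,0],[8,-8.77,-3.3,1.59,0],[8,-8.77,-3.3,1.59,0],[8,-8.77,-3.3,1.59,0],[8,-8.77,-3.3,1.59,0],[8,-8.77,-3.3,1.59,0]]}}

```text
t: 16.9
tcp_pos: [0.4321, 0.278, 0.2017]
tool_rot: [0.615, -0.349, 0.349, -0.615]
force: [-0.6, 0.5, -0.7]
finger_gap: 0.135
```

```bash
python3 rd.py 1; python3 - <<'E'
from h import *
c,im=snap("scene","s8");crop(im,360,170,470,300,5,"s8c")
c,im=snap("side","d8");crop(im,230,190,350,310,5,"d8c")
E
```

```text
16.9 Fz [-0.68146] Fxy [-0.57426  0.54174]
z [0.20175] xy [0.43213 0.27804]
```

View pics/s8c.png

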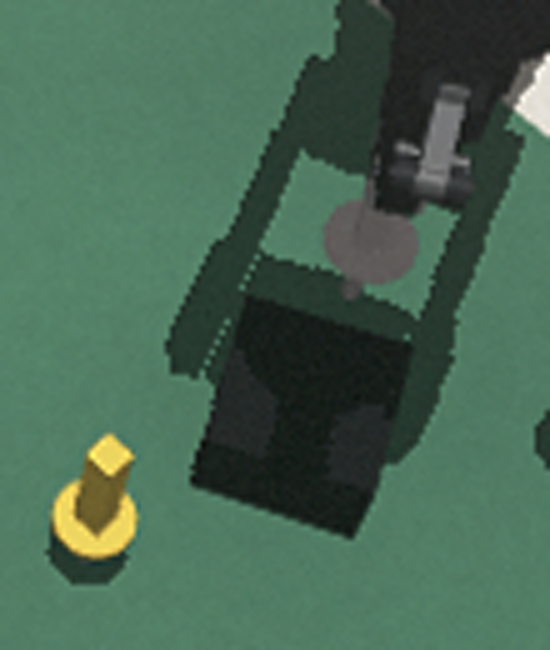

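View pics/d8c.png

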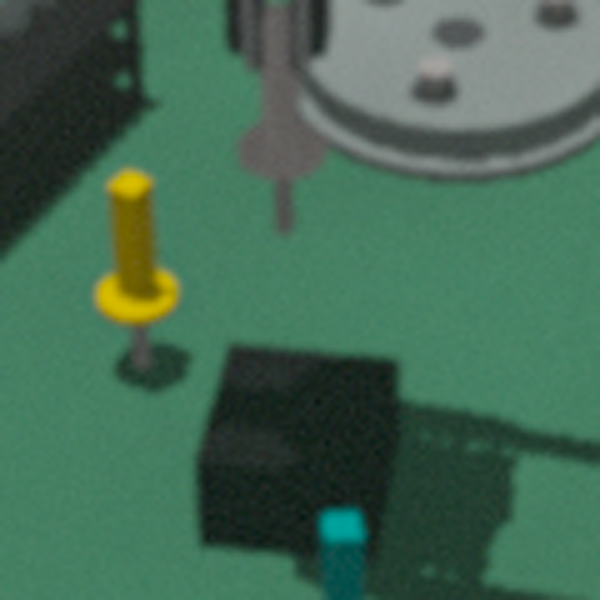

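Request:
{"api": "apply_moves", "payload": {"motion": [[8,-0.04,1.5,-0.03,0],[8,-0.04,2.8,-0.03,0],[8,-0.04,2.8,-0.03,0],[8,-0.04,3.1,-0.03,0],[8,-0.04,3.35,-0.03,0],[8,-0.04,3.35,-0.03,0]]}}

```text
t: 17.8
tcp_pos: [0.4301, 0.2801, 0.1018]
tool_rot: [-0.615, 0.348, -0.348, 0.616]
force: [0.1, -0.0, -0.7]
finger_gap: 0.14
```

```bash
python3 rd.py 1; python3 - <<'E'
from h import *
c,im=snap("side","d9");crop(im,230,190,350,310,5,"d9c")
c,im=snap("wrist","w9")
E
```

```text
17.8 Fz [-0.6753] Fxy [ 0.10559 -0.03421]
z [0.10175] xy [0.43012 0.28008]
```

View pics/d9c.png

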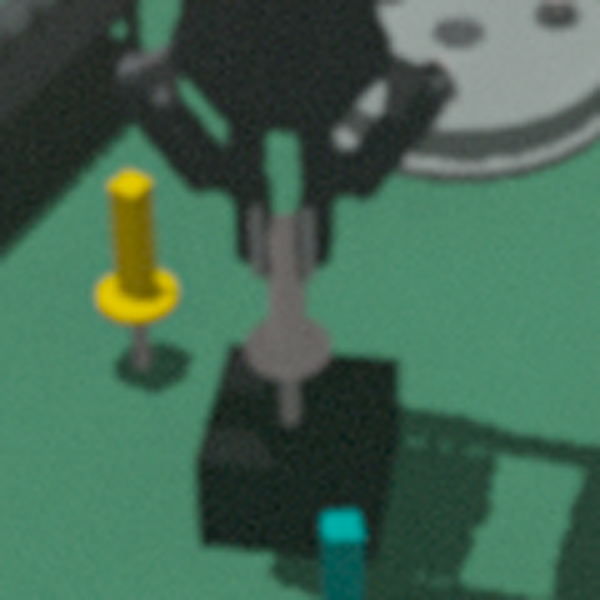

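View pics/w9.png

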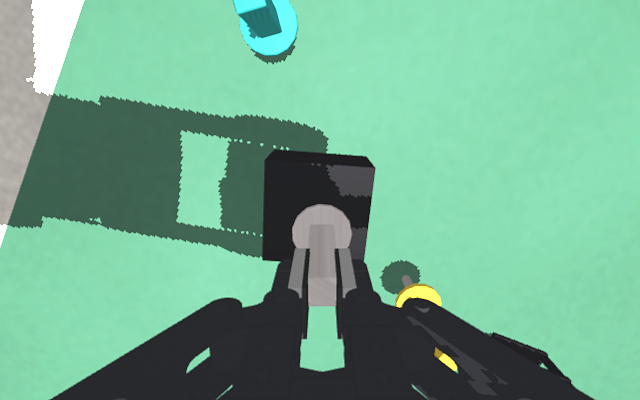

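Request:
{"api": "apply_moves", "payload": {"motion": [[8,0.05,0.2,-0.01,0],[8,0.05,0.6,-0.01,0],[8,0.05,0.9,-0.01,0],[8,0.05,1.05,-0.01,0],[8,0.05,1.05,-0.01,0]]}}

```text
t: 18.58
tcp_pos: [0.4301, 0.2785, 0.0694]
tool_rot: [0.616, -0.348, 0.348, -0.615]
force: [0.3, -0.0, -0.8]
finger_gap: 0.139
```

```bash
python3 rd.py 1
```

```text
18.575 Fz [-0.80899] Fxy [ 0.30151 -0.01075]
z [0.06935] xy [0.43014 0.27848]
```

Request:
{"api": "apply_moves", "payload": {"motion": [[8,0,0.06,0,0],[8,0,0.06,0,0],[45,0,0.06,0,0],[45,0,0.06,0,0],[45,0,0.06,0,0],[45,0,0,0,0],[45,0,-1.5,0,0],[45,0,-3.3,0,0],[45,0,-4.8,0,0],[45,0,-4.8,0,0]]}}

```text
t: 19.88
tcp_pos: [0.433, 0.2797, 0.2179]
tool_rot: [-0.613, 0.346, -0.35, 0.618]
force: [-0.3, -0.2, -0.4]
finger_gap: 0.526
```

```bash
python3 rd.py 1; python3 - <<'E'
from h import *
c,im=snap("scene","s10");crop(im,200,100,470,300,2.9,"s10c")
c,im=snap("side","d10");crop(im,230,120,430,310,4,"d10c")
E
```

```text
19.875 Fz [-0.4207] Fxy [-0.3112  -0.23921]
z [0.21786] xy [0.43302 0.27966]
```

View pics/s10c.png

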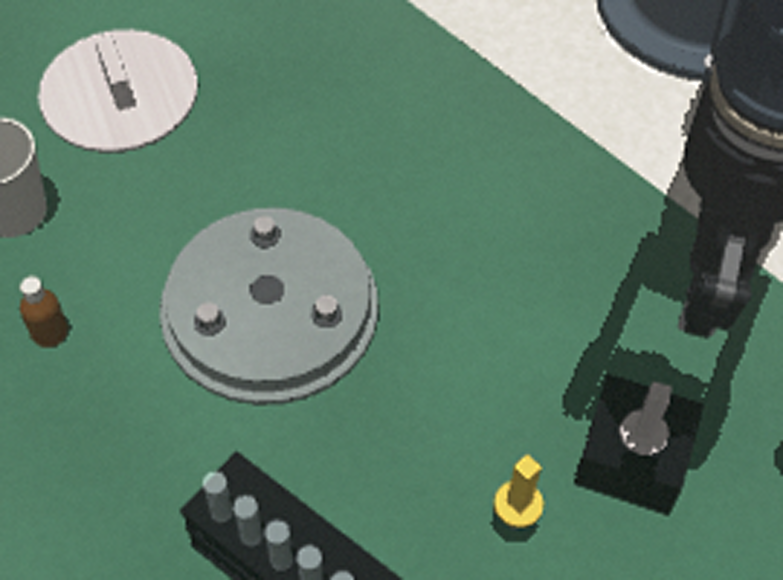

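View pics/d10c.png

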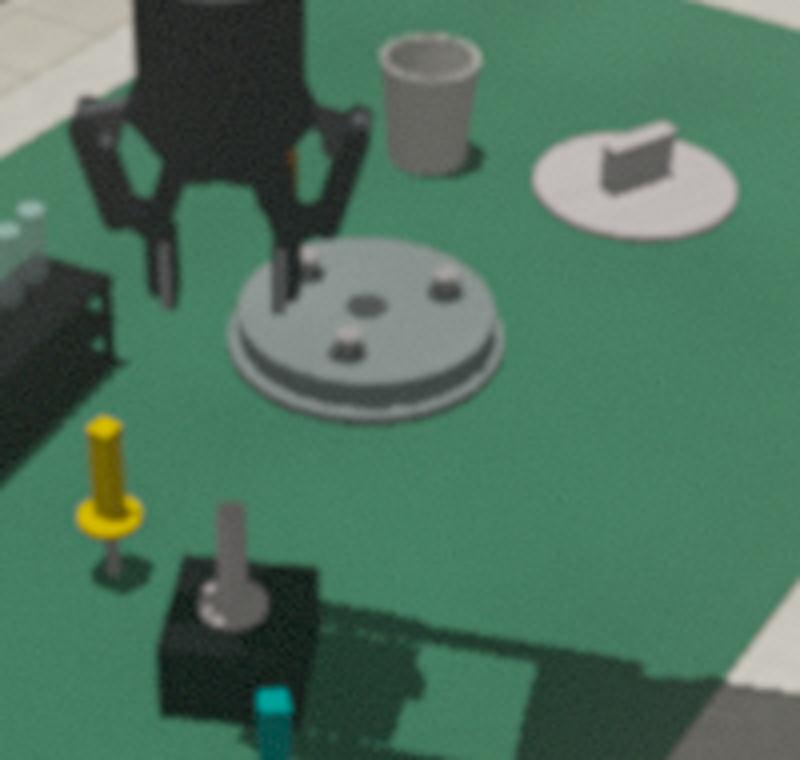

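The probe stands in the holder with its collar seated. Next I'm measuring the plate, which the scene crop shows near (119,90) with the grip bar along its middle.

```bash
python3 - <<'E'
from h import *
np.set_printoptions(precision=4,suppress=True)
for n,f,roi in [("scene","s10",(205,100,275,160)),("side","d10",(355,140,420,185))]:
    c=manip.get_calibration(n);im=cv2.imread(f"pics/{f}.png");hsv=cv2.cvtColor(im,cv2.COLOR_BGR2HSV)
    m=((hsv[:,:,1]<45)&(hsv[:,:,2]>60)).astype(np.uint8)
    r=np.zeros_like(m);x0,y0,x1,y1=roi;r[y0:y1,x0:x1]=m[y0:y1,x0:x1]
    r=cv2.morphologyEx(r,cv2.MORPH_CLOSE,np.ones((3,3)))
    k=max(cv2.findContours(r,0,2)[0],key=cv2.contourArea)
    P=np.array([onz(c,*p,.006) for p in k[:,0,:]])
    (cx,cy),rad=cv2.minEnclosingCircle(P[:,:2].astype(np.float32));e=cv2.fitEllipse(P[:,:2].astype(np.float32))
    print(n,(cx,cy),rad,e,cv2.contourArea(k))
a=cv2.imread("pics/s10.png");crop(a,210,105,275,155,11,"p1")
b=cv2.imread("pics/d10.png");crop(b,355,145,420,185,11,"p2")
E
```

```text
scene (0.4957990348339081, -0.30179187655448914) 0.07745439559221268 ((0.4949193000793457, -0.30113714933395386), (0.14859460294246674, 0.15145283937454224), 146.7216033935547) 1779.5
side (0.48877716064453125, -0.30998578667640686) 0.0913560688495636 ((0.48923778533935547, -0.30157342553138733), (0.1480260193347931, 0.1675896793603897), 22.657733917236328) 1103.5
```

View pics/p1.png

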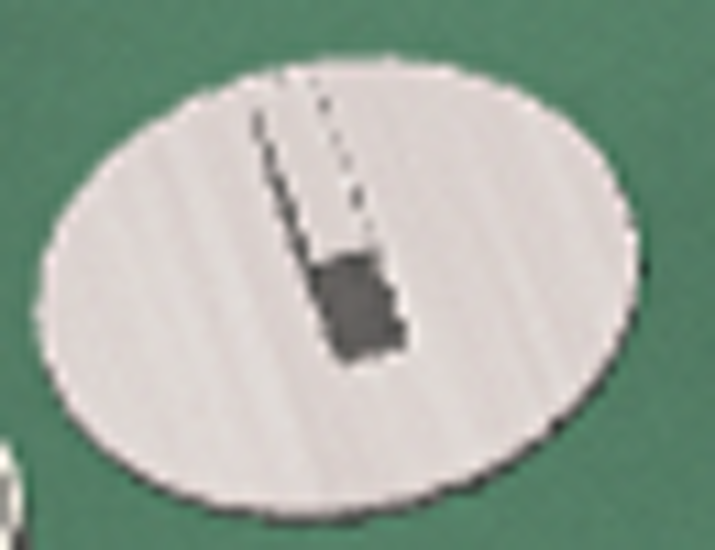

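View pics/p2.png

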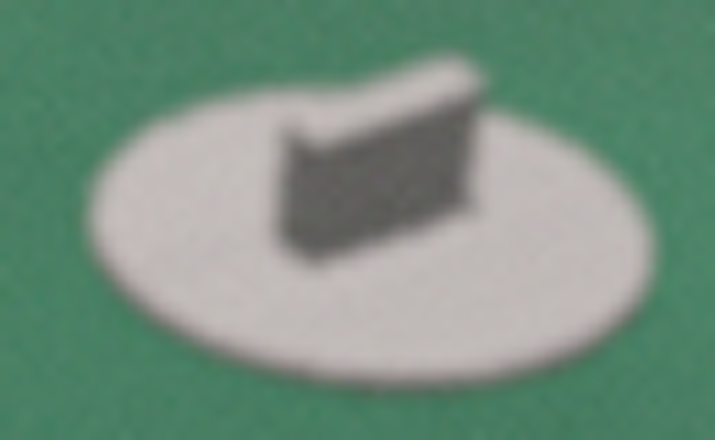

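```bash
python3 - <<'E'
from h import *
np.set_printoptions(precision=4,suppress=True)
sc=manip.get_calibration("scene");d=manip.get_calibration("side")
S=lambda x,y,z:onz(sc,210+x/11-.45,105+y/11-.45,z);D=lambda x,y,z:onz(d,355+x/11-.45,145+y/11-.45,z)
def an(a,b): v=b-a;print(a,b,np.degrees(np.arctan2(v[1],v[0])),np.linalg.norm(v),(a+b)/2)
an(S(315,265,.046),S(257,110,.046)); an(S(375,250,.046),S(318,80,.046)); an(D(315,262,.006),D(465,208,.006)); an(D(315,145,.046),D(485,90,.046));an(S(345,362,.006),S(405,345,.006))
s,M=tool();print(s["tcp_pos"],s["q"],M)
E
```

```text
[ 0.5126 -0.2758  0.046 ] [ 0.4927 -0.3259  0.046 ] -111.64505982980603 0.05390875819376136 [ 0.5026 -0.3009  0.046 ]
[ 0.4992 -0.2698  0.046 ] [ 0.4758 -0.3237  0.046 ] -113.49359578373489 0.058796530822177076 [ 0.4875 -0.2967  0.046 ]
[ 0.4928 -0.2752  0.006 ] [ 0.4726 -0.3241  0.006 ] -112.38921440462877 0.052866107748458686 [ 0.4827 -0.2996  0.006 ]
[ 0.4924 -0.2672  0.046 ] [ 0.469  -0.3196  0.046 ] -114.08328066497067 0.05745058026612546 [ 0.4807 -0.2934  0.046 ]
[ 0.5097 -0.2786  0.006 ] [ 0.4956 -0.2729  0.006 ] 157.73945626866953 0.015244507524867763 [ 0.5026 -0.2758  0.006 ]
[0.4295 0.2782 0.2131] [ 0.3562  0.3645  1.7009  0.      1.0783 -0.1849] [[ 0.5151 -0.002   0.8571]
 [-0.8571 -0.0007  0.5151]
 [-0.0004 -1.     -0.002 ]]
```

Request:
{"api": "apply_moves", "payload": {"motion": [[60,17.6,0,-8.11,5.35],[60,17.6,0,-8.11,5.35],[60,17.6,0,-8.11,5.35],[60,17.6,0,-8.11,5.35],[60,17.6,0,-8.11,5.35],[60,17.6,0,-8.11,5.35],[60,17.6,0,-8.11,5.35],[60,17.6,0,-8.11,5.35],[60,17.6,0,-8.11,5.35],[60,17.6,0,-8.11,5.35],[60,17.6,0,-8.11,5.35],[60,17.6,0,-8.11,5.35]]}}

```text
t: 21.52
tcp_pos: [0.493, -0.2968, 0.2129]
tool_rot: [-0.393, 0.589, -0.586, 0.393]
force: [-0.9, 0.5, -0.2]
finger_gap: 0.703
```

```bash
python3 - <<'E'
from h import *
np.set_printoptions(precision=4,suppress=True)
s,M=tool();print(s["t"],s["tcp_pos"],M,s["q"])
c,im=snap("wrist","w11");np.save("c11.npy",c,allow_pickle=True);crop(im,200,80,460,320,2.5,"w11c")
E
```

```text
21.525 [ 0.493  -0.2968  0.2129] [[-0.3815 -0.0024  0.9243]
 [-0.9243  0.003  -0.3815]
 [-0.0018 -1.     -0.0034]] [-0.7363  0.4517  1.5465  0.0006  1.1472 -0.3451]
```

View pics/w11c.png

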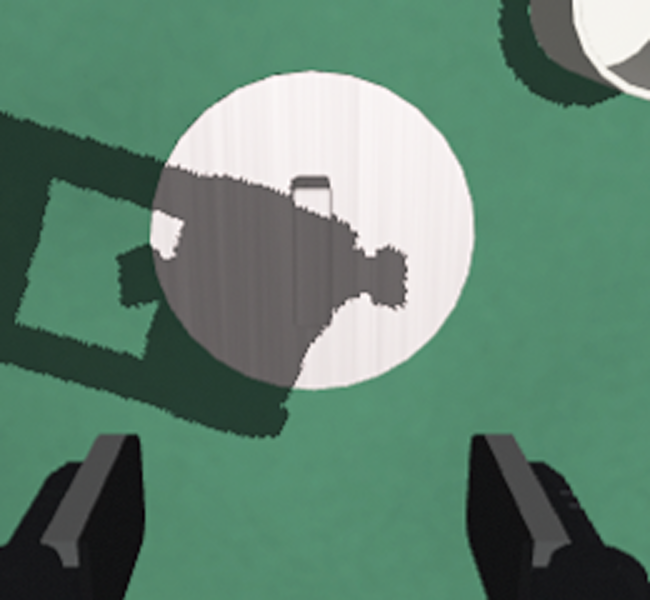

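```bash
python3 - <<'E'
from h import *
np.set_printoptions(precision=4,suppress=True)
s,M=tool();c=np.load("c11.npy",allow_pickle=True).item()
f=lambda x,y,z:onz(c,200+x/2.5-.3,80+y/2.5-.3,z)
print("plate",f(313,230,.006),"bar top",f(312.5,257,.046))
a,b=f(292,188,.046),f(295,325,.046);v=b-a;print(np.degrees(np.arctan2(v[1],v[0])),np.linalg.norm(v))
a,b=f(293,190,.046),f(330,190,.046);v=b-a;print(np.degrees(np.arctan2(v[1],v[0])),np.linalg.norm(v))
p=(f(313,230,.006)+f(312.5,257,.046))/2
print((M.T@(p-s["tcp_pos"]))/.03)
E
```

```text
plate [ 0.4936 -0.3003  0.006 ] bar top [ 0.492 -0.303  0.046]
-111.45848589499575 0.05864843495257563
-22.40853163058588 0.015046327131592001
[0.1654 6.2444 0.0627]
```

Request:
{"api": "apply_moves", "payload": {"motion": [[50,0.16,1.5,0.05,0],[50,0.16,3.5,0.05,0],[50,0.16,5.4,0.05,0],[50,0.16,6.4,0.05,0],[50,0.16,6.6,0.05,0],[50,0.16,6.6,0.05,0]]}}

```text
t: 22.32
tcp_pos: [0.494, -0.3037, 0.0167]
tool_rot: [0.393, -0.587, 0.588, -0.393]
force: [0.4, 0.7, 0.0]
finger_gap: 0.587
```

```bash
python3 rd.py 1; python3 - <<'E'
from h import *
c,im=snap("wrist","w12")
E
```

```text
22.325 Fz [0.01388] Fxy [0.41541 0.74158]
z [0.0167] xy [ 0.49398 -0.30366]
```

View pics/w12.png

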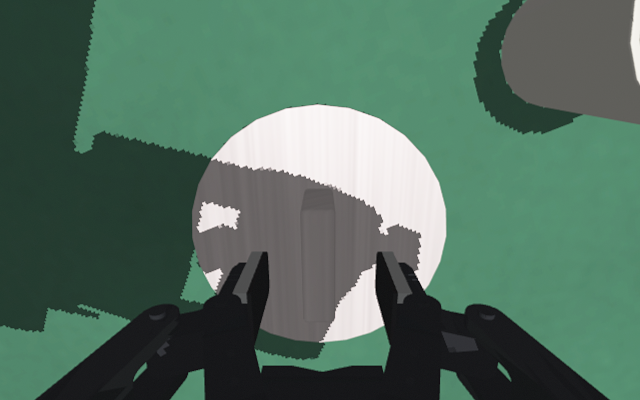

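Request:
{"api": "apply_moves", "payload": {"motion": [[10,0,0.05,0,0],[10,0,0.05,0,0],[10,0,0.05,0,0],[10,0,0.05,0,0],[10,0,0.05,0,0],[10,0,0.05,0,0]], "squeeze": 80}}

```text
t: 23.18
tcp_pos: [0.4936, -0.3045, 0.0157]
tool_rot: [0.393, -0.588, 0.588, -0.393]
force: [-0.5, 1.0, 5.2]
finger_gap: 0.144
```

```bash
python3 rd.py 1; python3 - <<'E'
from h import *
c,im=snap("wrist","w13");np.save("c13.npy",c,allow_pickle=True);crop(im,170,80,470,380,2,"w13c")
E
```

```text
23.175 Fz [5.19575] Fxy [-0.49944  0.97603]
z [0.01571] xy [ 0.49357 -0.30451]
```

View pics/w13c.png

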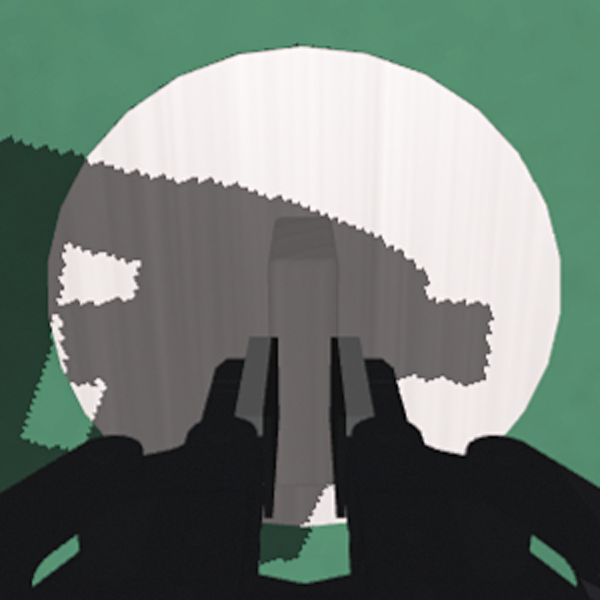

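```bash
python3 - <<'E'
from h import *
from scipy.optimize import least_squares
np.set_printoptions(precision=4,suppress=True)
s,M=tool();c=np.load("c13.npy",allow_pickle=True).item()
P=np.array([onz(c,170+x/2-.25,80+y/2-.25,.006)[:2] for x,y in [(48,283),(92,152),(180,77),(300,46),(425,77),(515,155),(560,265),(555,330),(530,400)]])
r=least_squares(lambda p:np.hypot(*(P-p[:2]).T)-p[2],[.49,-.3,.075]);print(r.x,r.fun*1e3)
r2=least_squares(lambda p:np.hypot(*(P-p[:2]).T)-.075,[.49,-.3]);print(r2.x)
print(s["tcp_pos"],M.T@np.r_[r2.x-s["tcp_pos"][:2],0])
E
```

```text
[ 0.4924 -0.3045  0.0745] [-0.1912 -0.024   0.0991  0.4644 -0.1621 -0.5441  0.2977 -0.1968  0.257 ]
[ 0.492 -0.305]
[ 0.4936 -0.3045  0.0157] [ 0.001  -0.     -0.0013]
```

Request:
{"api": "apply_moves", "payload": {"motion": [[10,0,-0.5,0,0],[10,0,-1.5,0,0],[10,0,-2.8,0,0],[10,0,-3.8,0,0],[10,0,-3.8,0,0]]}}

```text
t: 23.9
tcp_pos: [0.4949, -0.3057, 0.1312]
tool_rot: [0.392, -0.586, 0.59, -0.393]
force: [0.8, -0.3, -3.0]
finger_gap: 0.142
```

```bash
python3 rd.py 1; python3 - <<'E'
from h import *
c,im=snap("side","d14");crop(im,320,100,440,210,6,"d14c")
E
```

```text
23.9 Fz [-3.04114] Fxy [ 0.80133 -0.28857]
z [0.13123] xy [ 0.49487 -0.30566]
```

View pics/d14c.png

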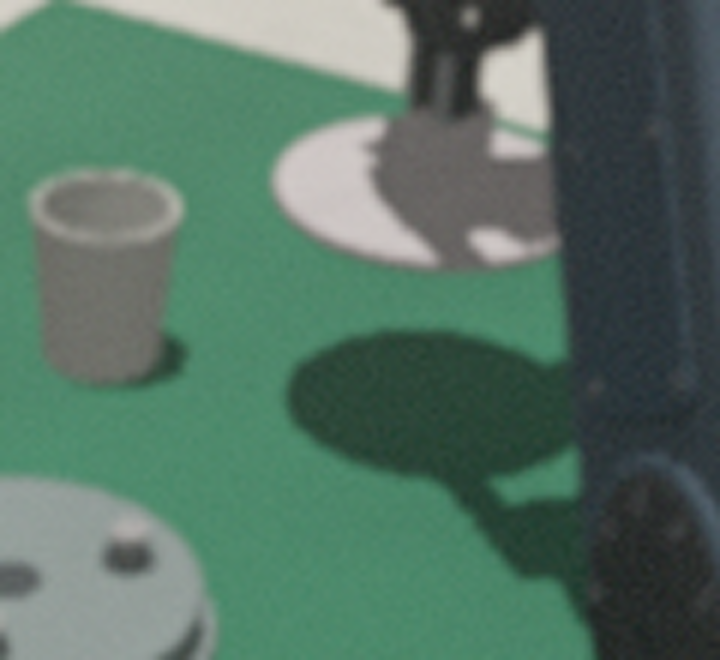

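Request:
{"api": "apply_moves", "payload": {"motion": [[10,-1,0,-0.2,0],[10,-2.6,0,-0.55,0],[10,-4.3,0,-0.9,0],[10,-6,0,-1.3,0],[10,-7.7,0,-1.65,0],[10,-9,0,-1.93,0],[10,-9.4,0,-2.02,0],[10,-9.4,0,-2.02,0],[10,-9.4,0,-2.02,0]]}}

```text
t: 25.12
tcp_pos: [0.545, -0.0218, 0.1279]
tool_rot: [-0.393, 0.588, -0.588, 0.392]
force: [0.1, -0.0, -2.7]
finger_gap: 0.141
```

```bash
python3 rd.py 1; python3 - <<'E'
from h import *
np.set_printoptions(precision=4,suppress=True)
s,M=tool();print(M)
c,im=snap("wrist","w15");np.save("c15.npy",c,allow_pickle=True)
c,im=snap("side","d15");crop(im,250,110,400,230,5,"d15c")
c,im=snap("scene","s15");crop(im,220,110,360,250,5,"s15c")
E
```

```text
25.125 Fz [-2.68982] Fxy [ 0.1452  -0.02313]
z [0.12788] xy [ 0.54502 -0.02177]
[[-0.3842 -0.0008  0.9233]
 [-0.9233 -0.0003 -0.3842]
 [ 0.0006 -1.     -0.0006]]
```

View pics/w15.png

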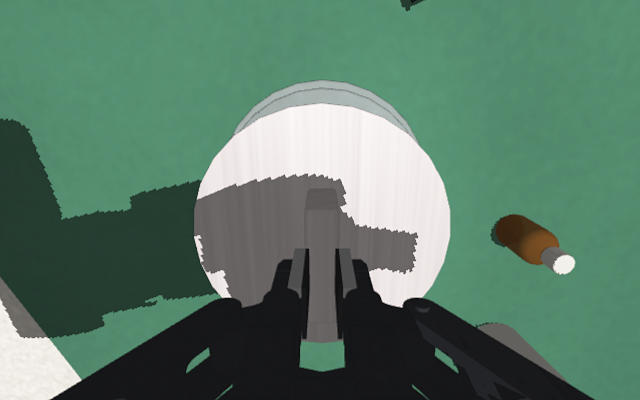

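View pics/d15c.png

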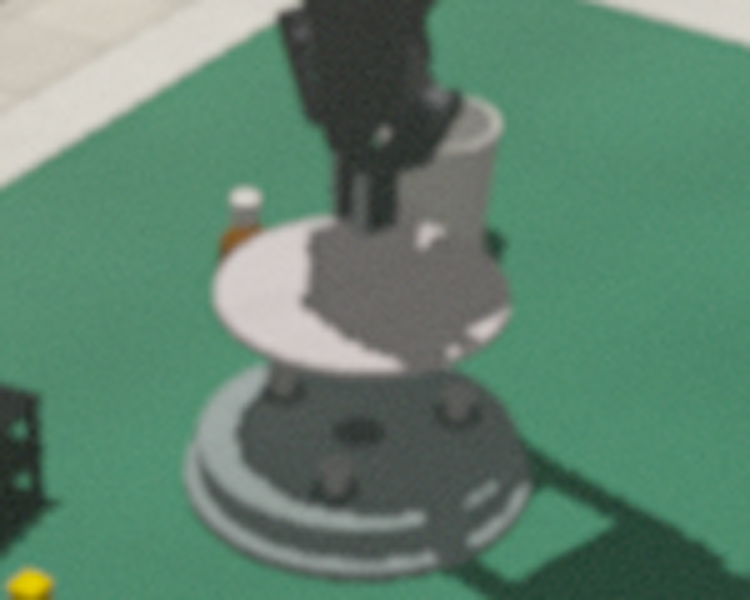

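View pics/s15c.png

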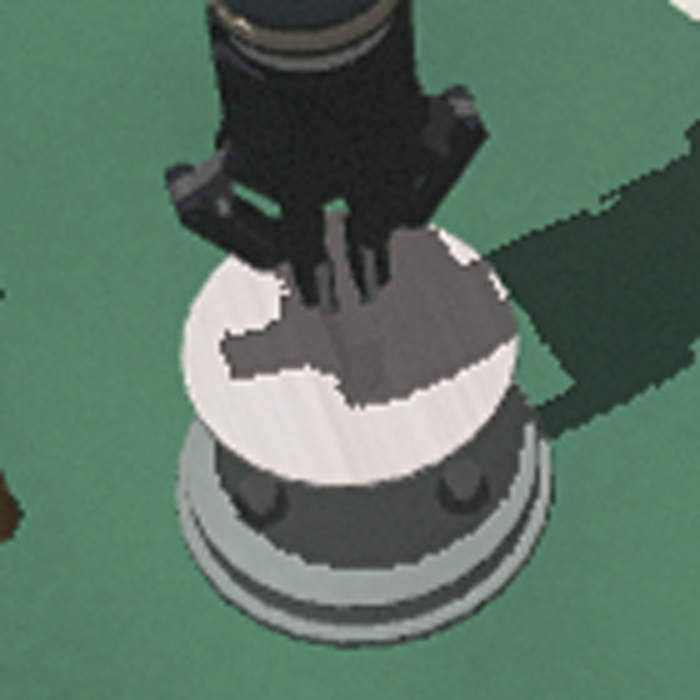

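```bash
python3 - <<'E'
from h import *
from scipy.optimize import least_squares
np.set_printoptions(precision=4,suppress=True)
s,M=tool();c=np.load("c15.npy",allow_pickle=True).item();t=s["tcp_pos"]
im=cv2.imread("pics/w15.png");crop(im,180,70,470,210,2.7,"w15c")
zp=t[2]-.0157+.006
a=onz(c,322,88.5,.03);b=onz(c,322,80,.03);p=onz(c,322,103.5,zp)
u=-M[:,0]
for n,q,r in (("deck",a,.085),("outer",b,.092),("plate",p,.075)): print(n,q-u*r)
P=np.array([onz(c,x,y,zp)[:2] for x,y in [(194,220),(204,175),(232,137),(280,110),(322,103.5),(365,110),(413,137),(440,175),(451,220)]])
print(least_squares(lambda p:np.hypot(*(P-p[:2]).T)-.075,[.54,-.02]).x,t)
sc=manip.get_calibration("scene");d=manip.get_calibration("side")
E
```

```text
deck [ 0.5439 -0.0224  0.03  ]
outer [ 0.5436 -0.0233  0.03  ]
plate [ 0.544  -0.0224  0.1187]
[ 0.5442 -0.0224] [ 0.5453 -0.0218  0.1284]
```

View pics/w15c.png

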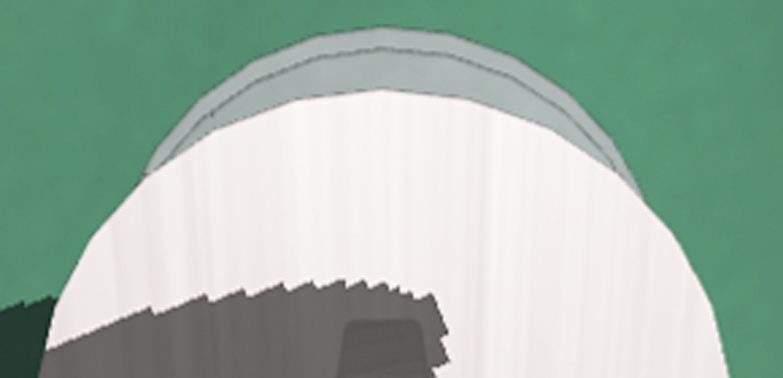

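```bash
python3 - <<'E'
from h import *
from scipy.optimize import least_squares
np.set_printoptions(precision=4,suppress=True)
c=np.load("c15.npy",allow_pickle=True).item()
f=lambda L,z:np.array([onz(c,180+x/2.7-.3,70+y/2.7-.3,z)[:2] for x,y in L])
for L,z,r in [([(180,150),(212,113),(255,80),(315,57),(382,48),(450,54),(515,77),(575,118),(615,163)],.03,.085),([(145,175),(200,100),(255,60),(315,36),(382,27),(450,35),(512,56),(565,93),(612,140),(640,195)],.03,.092),([(145,175),(200,100),(255,60),(315,36),(382,27),(450,35),(512,56),(565,93),(612,140),(640,195)],.015,.092)]:
    P=f(L,z);o=least_squares(lambda p:np.hypot(*(P-p[:2]).T)-r,[.54,-.02]);print(o.x,abs(o.fun).max())
E
```

```text
[ 0.546  -0.0226] 0.0011659173763819003
[ 0.5434 -0.0247] 0.0037898934845487647
[ 0.5444 -0.0234] 0.0020405965901863915
```

Request:
{"api": "apply_moves", "payload": {"motion": [[10,-0.01,0.6,0.04,0],[10,-0.01,1.3,0.04,0],[10,-0.01,1.8,0.04,0],[10,-0.01,2.05,0.04,0],[10,-0.01,2.05,0.04,0],[10,-0.01,2.05,0.04,0]]}}

```text
t: 26.08
tcp_pos: [0.5471, -0.0209, 0.0675]
tool_rot: [0.393, -0.588, 0.588, -0.393]
force: [-1.6, -0.0, -3.1]
finger_gap: 0.141
```

```bash
python3 rd.py 2
```

```text
26.125 Fz [-3.14556 -4.59066] Fxy [-0.65009  0.17395]
z [0.06749 0.0676 ] xy [ 0.54714 -0.02088]
```

Request:
{"api": "apply_moves", "payload": {"motion": [[10,0.03,0.08,0,0],[10,0.03,0.15,0,0],[10,0.03,0.15,0,0]]}}

```text
t: 26.55
tcp_pos: [0.546, -0.0216, 0.0623]
tool_rot: [-0.393, 0.588, -0.588, 0.393]
force: [0.2, 0.7, -2.9]
finger_gap: 0.138
```

```bash
python3 rd.py 2
```

```text
26.6 Fz [-2.91232 -2.9072 ] Fxy [0.14995 0.28982]
z [0.06228 0.06234] xy [ 0.54607 -0.02156]
```

Request:
{"api": "apply_moves", "payload": {"motion": [[10,0,0.03,0,0],[10,0,0.05,0,0],[10,0,0.05,0,0]]}}

```text
t: 27.02
tcp_pos: [0.5463, -0.0214, 0.0618]
tool_rot: [0.393, -0.588, 0.588, -0.393]
force: [-1.5, 0.9, 5.1]
finger_gap: 0.14
```

```bash
python3 rd.py 2
```

```text
27.075 Fz [5.10219 4.54835] Fxy [-2.03777  0.91666]
z [0.06178 0.0618 ] xy [ 0.54627 -0.0214 ]
```

In contact with the feet at about 8 N total. Easing off and then releasing.

Request:
{"api": "apply_moves", "payload": {"motion": [[10,0,-0.03,0,0],[10,0,-0.03,0,0],[16,0,-0.03,0,0],[24,0,-0.03,0,0],[40,0,-0.03,0,0],[50,0,-0.03,0,0],[50,0,-0.03,0,0]], "squeeze": 30}}

```text
t: 28.0
tcp_pos: [0.5463, -0.0217, 0.0619]
tool_rot: [0.393, -0.588, 0.588, -0.393]
force: [-0.0, -0.8, 0.9]
finger_gap: 0.585
```

```bash
python3 rd.py 1; python3 - <<'E'
from h import *
c,im=snap("wrist","w16")
E
```

```text
28.0 Fz [0.8643] Fxy [-0.02493 -0.83246]
z [0.06191] xy [ 0.5463  -0.02166]
```

View pics/w16.png

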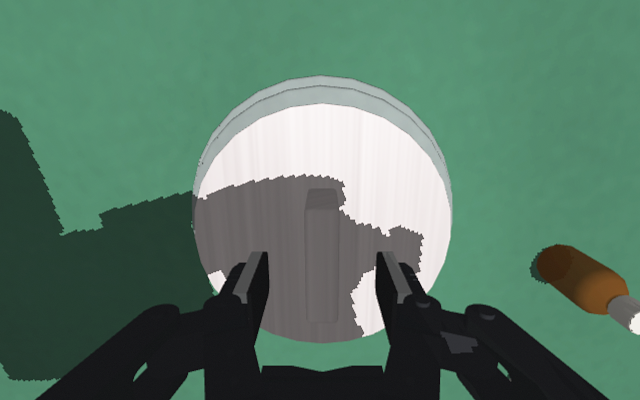

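The fingers are clear of the bar. Retreating straight up, then to the side, so I can check it.

Request:
{"api": "apply_moves", "payload": {"motion": [[50,0,-0.5,0,0],[50,0,-2,0,0],[50,0,-4,0,0],[50,0,-5,0,0],[50,-1.2,-5,-1,0],[50,-2.5,-5,-2,0],[50,-2.5,-5,-2,0]]}}

```text
t: 28.98
tcp_pos: [0.5179, 0.0734, 0.213]
tool_rot: [-0.394, 0.587, -0.587, 0.394]
force: [-0.4, -0.1, -0.6]
finger_gap: 0.586
```

```bash
python3 rd.py 1; python3 - <<'E'
from h import *
c,im=snap("wrist","w17");np.save("c17.npy",c,allow_pickle=True)
c,im=snap("side","d17");crop(im,250,110,430,300,4,"d17c")
c,im=snap("scene","s17");crop(im,220,130,360,250,5,"s17c")
E
```

```text
28.975 Fz [-0.56209] Fxy [-0.43617 -0.09173]
z [0.21301] xy [0.51791 0.07337]
```

View pics/w17.png

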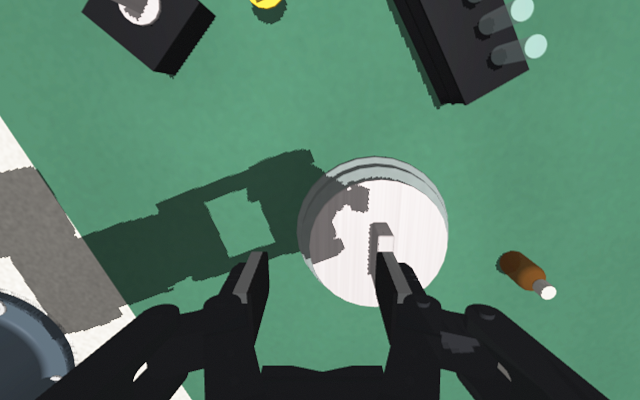

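View pics/d17c.png

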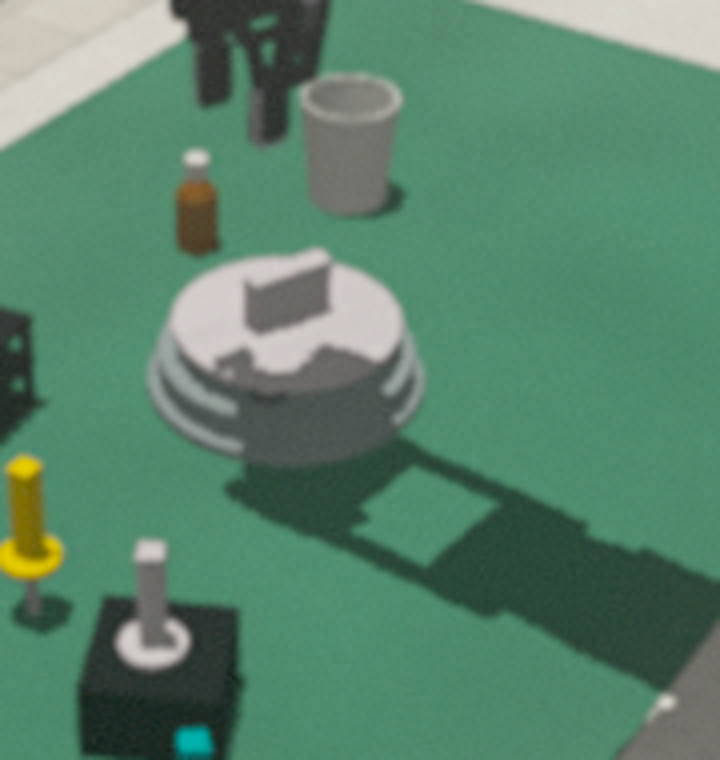

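View pics/s17c.png

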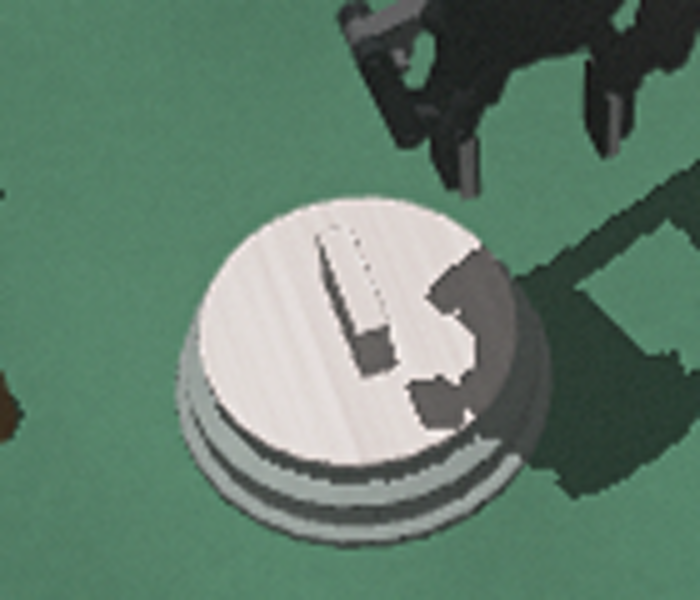

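```bash
python3 - <<'E'
from h import *
from scipy.optimize import least_squares
np.set_printoptions(precision=4,suppress=True)
sc=manip.get_calibration("scene");d=manip.get_calibration("side")
S=lambda L,z:np.array([onz(sc,220+x/5-.4,130+y/5-.4,z)[:2] for x,y in L])
D=lambda L,z:np.array([onz(d,250+x/4-.4,110+y/4-.4,z)[:2] for x,y in L])
def fit(P,r=None):
    if r: o=least_squares(lambda p:np.hypot(*(P-p[:2]).T)-r,[.54,-.02])
    else: o=least_squares(lambda p:np.hypot(*(P-p[:2]).T)-p[2],[.54,-.02,.08])
    return o.x,abs(o.fun).max()
plS=[(199,330),(225,270),(280,222),(365,197),(440,212),(500,262),(516,325),(490,395),(430,440),(340,463),(270,440),(220,395)]
plD=[(168,325),(185,290),(225,265),(285,255),(345,268),(385,295),(405,335),(395,365),(345,388),(290,392),(225,370),(185,350)]
for z in (.0516,): print("plate scene",fit(S(plS,z)),"side",fit(D(plD,z)))
stS=[(178,400),(195,455),(240,505),(300,535),(355,545),(420,537),(480,512),(525,470),(551,400)]
stD=[(148,380),(160,415),(190,440),(240,458),(300,464),(350,455),(400,428),(424,385)]
for z in (0.,.01): print("stage",z,fit(S(stS,z),.092),fit(D(stD,z),.092))
E
```

```text
plate scene (array([ 0.5468, -0.0204,  0.0737]), np.float64(0.001721720721954395)) side (array([ 0.5401, -0.0183,  0.0775]), np.float64(0.007601992794033341))
stage 0.0 (array([ 0.5449, -0.0218]), np.float64(0.0013870676277712574)) (array([ 0.5457, -0.0233]), np.float64(0.001070939149155778))
stage 0.01 (array([ 0.5476, -0.0175]), np.float64(0.002211663784225548)) (array([ 0.5387, -0.0127]), np.float64(0.0014263584636637489))
```

```bash
python3 -c "
from station import manip
print(manip.sign_off())"
```

```text
the job is handed in; nothing more can be done
None
```

The job is handed in at about 29 s of the 72 s allowed. The high foot is pressed down, the probe is back in its holder, and the plate lies on the three feet with the gripper clear of it.

- **Finding the high foot:** I felt all three tops with the probe tip. The foot on the stage's -x, -y side stood about 5.0 mm above the other two. I pressed only that foot, and the highest reading while doing so was about 12 N.
- **Feet after pressing:** the TCP heights at a light touch were 103.6 mm for the pressed foot, 103.6 mm for the +x foot and about 103.2 mm for the +y foot. I re-felt the pressed foot and the +y foot afterwards, but not the +x one.
- **A slip on my side:** while first feeling the +y foot I sent two downward steps without reading the force between them, and it read 13.4 N. The sliding range is 12 to 15 N, so this foot may have gone down by about 0.4 mm. That would fit its lower reading, but a small measuring difference could explain it too.
- **Probe:** it stands upright in the holder with its collar seated, as both fixed cameras show.
- **Plate:** it looks level in the pictures. The scene camera puts it within about 1.5 mm of the stage centre. The side camera gave a rougher value, about 3 mm off, so the two views agree only to a few millimetres.

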